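# Unload tested light panels with a spatula, sort them by dot and close the pass carrier

## Robot

A 7-joint arm with a two-finger parallel gripper is mounted at the origin on the work surface. World frame = base frame: x ahead of the robot, y to its left, z up, the work surface at z = 0. Lengths are in m, angles in rad, forces in N, time in s.
With the tool pointing down it reaches from about 0.425 to 0.875 m from the base axis. Payload 4.7 kg.
Tool frame: the origin (TCP) lies at the very end of the fingers, on their centre line; the grasp point (between the pads) lies 19 mm behind it; z points along the fingers, y is the direction in which the jaws open and shut (so a half turn about z gives the same grasp; the last joint's range is limited). The gripper opens to 87 mm and grips with 3 to 60 N. Pads are 19 mm wide; open, the fingers measure 117 mm over their backs; the gripper's body (75 mm by 190 mm) begins 51 mm behind the grasp point.
Start: joints at [-1.267, 0.321, -0.07, 1.45, 0.023, 1.371, -0.057], TCP at [0.186, 0.623, 0.223] pointing down, gripper open.
Joint ranges: [-2.86, 2.86], [-0.3, 2.09], [-1.38, 1.24], [0.06, 2.45], [-1.56, 4.7], [0.09, 2.05], [-2.69, 2.69]. Speed limits (rad/s): [2.57, 2.57, 3.14, 3.14, 3.14, 3.14, 3.14].

## Interface

Orientations are given as a rotation vector (axis times angle).
In Python, from bench import * gives the robot as it stands.
- The arm moves only by the shell command python3 -m jog 'ROWS' [OPENING] [FORCE]. ROWS is JSON, a list of rows, each a list of 4 numbers: the shift along the world's x, y, z in mm, then the turn about the world's z in rad. In form: [[x, y, z, twist], ...]. A call has exactly 8 rows; each row is the pose to reach, as a shift and turn from the pose commanded when the call began; what a row does not reach only later rows make up. A row lasts 1/8 s, in which the tool goes at most 62.5 mm and 10.7 degrees, less where a joint would pass 70% of its speed; a pose out of reach is approached as far as the arm can. A call with a gripper value outside its range is refused whole. OPENING is the opening, from -1 (shut) to 1 (fully open), set as the call begins (- or left out, the last holds). The fingers move at their own pace and stop on an object; FORCE is the grip in N (left out, the last holds). Time passes only in rows, so rows that repeat a pose let the fingers close, or fill a call up. It gives the time, the measured TCP pose, the force and the opening at its end, in the units of the state.
- get_state(): the state, without advancing time (a new reading comes with each control period).
- get_image(name): name is "scene" or "top" or "wrist"; returns a dict with "image" (400x640x3 uint8, red, green, blue), "fx", "fy", "cx", "cy" (pixels), "position" and "rotation" of the camera in the world; the wrist camera has in their place "tool_from_camera" (4x4, takes a point from camera to tool coordinates, whose origin is the TCP and whose axes are the flange's). Camera axes: x right, y down, z forward; pixel columns grow to the right and rows downward; lengths in m; the calibration is good to about 2 mm. A picture is of the moment at which its call begins: read the wrist's pose just before it. There is no depth.
- close_job(): hands the job in, once; it reports no verdict.
The state is a dict: "time": time; "joint_positions": joint angles; "qd": joint speeds; "joint_torque": joint torques, N m; "position": TCP position; "tool_rot": TCP orientation; "ft_force": force on the tool from outside, world axes, zero at the start; "torque": the same for the moment, N m; "grip_width": opening from 0.0 (shut) to 1.0 (fully open).
Only numpy, scipy, OpenCV 4.12 (cv2) and the standard library are available. Lean on these libraries where they do the work, as an engineer would, in place of code of your own. Each camera call takes 0.05 s, during which the arm holds its last target. There are 200 camera calls.

## Task

Open the green pass carrier by lifting its cover plate off the pins and laying it on the grey sheet. Then unload the test rack: slide the spatula under each light panel, lift it out and lay it flat in a nest of its own, the panels with a green dot in the green pass carrier and those with a red dot in the red reject tray, without ever touching a panel with the gripper's fingers or letting one fall. When all are sorted, lower the cover back over the two pins until it lies flush on the carrier; leave the spatula lying back in its rest, and do not disturb the tape, the pen pot or the pliers.

Things in the scene. Friction and masses are not known exactly. Their poses are not given: they have to be found in the camera images.
- panel_g1: a light panel with a green dot: a stiff square tile 50 x 50 x 4 mm, 35 g, black edge, white face, a green 16 mm dot in the middle of its upper face; origin at the centre of its underside, z up, x and y along its edges. Always present.
- panel_g2: another light panel with a green dot: a stiff square tile 50 x 50 x 4 mm, 35 g, black edge, white face, a green 16 mm dot in the middle of its upper face; origin at the centre of its underside, z up, x and y along its edges. May be absent (None).
- panel_r1: a light panel with a red dot: a stiff square tile 50 x 50 x 4 mm, 35 g, black edge, white face, a red 16 mm dot in the middle of its upper face; origin at the centre of its underside, z up, x and y along its edges. May be absent (None).
- panel_r2: another light panel with a red dot: a stiff square tile 50 x 50 x 4 mm, 35 g, black edge, white face, a red 16 mm dot in the middle of its upper face; origin at the centre of its underside, z up, x and y along its edges. May be absent (None).
- rack: fixed dark test rack 80 x 247 mm, 4 bays along y (middles y = +-30.5, +-91.5 mm), 0 or 1 panel each, lying on 2 rails along x, 17 to 29 mm each side of the middle, tops 28 mm above table. Between rails a lane 34 mm wide, floor at 6 mm, open at both ends. Lips (over rails only, tops at 32 mm) bound each bay to 58 x 58 mm. Origin: centre of underside, on the table; +x along lanes, away from robot
- pass_carrier: fixed pass carrier, green base 104 (x) x 128 (y) x 6 mm, 2 nests (middles y = -30.5 and 30.5 mm) with rails, lanes and lips just as the rack's bays. Two upright steel pins, 8 mm thick, at (x, y) = (-41, -52) and (41, 52) mm, ending 48 mm above the table, tapered over the last 8 mm. Origin: centre of underside, on the table; +x along lanes, away from the robot.
- reject_tray: fixed reject tray, red base 104 (x) x 128 (y) x 6 mm, 2 nests (middles y = -30.5 and 30.5 mm) with rails, lanes and lips just as the rack's bays; no pins. Origin: centre of underside, on the table; +x along lanes, away from the robot.
- pass_nest1 (a point): centre of one of the two nests of the green pass carrier, in the plane of the rail tops, where a seated panel's origin lies; x along the lane, z up. Nest shape as a bay of the rack, rail tops at 28 mm, lips to 32 mm.
- pass_nest2 (a point): centre of one of the two nests of the green pass carrier, in the plane of the rail tops, where a seated panel's origin lies; x along the lane, z up. Nest shape as a bay of the rack, rail tops at 28 mm, lips to 32 mm.
- reject_nest1 (a point): centre of one of the two nests of the red reject tray, in the plane of the rail tops, where a seated panel's origin lies; x along the lane, z up. Nest shape as a bay of the rack, rail tops at 28 mm, lips to 32 mm.
- reject_nest2 (a point): centre of one of the two nests of the red reject tray, in the plane of the rail tops, where a seated panel's origin lies; x along the lane, z up. Nest shape as a bay of the rack, rail tops at 28 mm, lips to 32 mm.
- spatula: loose cranked spatula, 140 g. Steel blade 80 x 24 x 2.5 mm from x = 85 to 165 mm; from its heel a neck 14 mm wide rises steeply to a level blue handle along x, 18 mm wide, x = -70 to 40 mm, z = 46 to 68 mm. Origin in the plane of the blade's underside, below the grip point; +x from handle to blade, z up.
- spatula_grip (a point): grip point of the spatula, at the middle of the handle's height, 57 mm above its origin; grasp across y
- spatula_blade (a point): point on the blade's upper face, 125 mm ahead of the spatula's origin and 2.5 mm above it, where the middle of a carried panel belongs
- spatula_rest: fixed black rest: base 250 x 56 mm, x = -75 to 175 mm, on which the blade lies (top 4 mm above table), and a post 20 mm long at x = -50 mm, top at 50 mm, with a notch 30 mm wide (cheeks to 62 mm) in which the handle lies. Origin on the table, 4 mm under the origin of a parked spatula; +x from post to blade, away from robot.
- cover: loose aluminium cover plate of the pass carrier, 160 g, 104 (x) x 128 (y) x 4 mm, two 11 mm holes at (-41, -52) and (41, 52) mm, green grip bar 14 (x) x 44 (y) mm in the middle, top 30 mm above the plate's underside. Starts seated on the carrier. Origin: centre of underside. Fits also after a half turn; seated, its underside lies on the lips, 32 mm above the table.
- pad: dark grey sheet lying on the bench, 140 (x) x 165 (y) mm, paper-thin, where the cover is laid while the carrier is open; origin at its centre, at table height
- tape_roll: blue roll of tape, bystander, 96 mm wide, 24 mm high
- pen_pot: dark pen pot, bystander, 80 mm wide, pens to 145 mm high
- pliers: blue needle-nose pliers lying flat, bystander, 140 mm long
Things that resemble listed ones, but are neither listed nor needed, are in the scene too. What is shaped like the panel_g2 but pink is not meant.

How it is judged:
On the way, in this order (a step that is already met when the one before it is completed fails the run):
1. the cover lies on the grey sheet (horizontal distance between cover and pad below 0.045 m and height (world z) of cover below 0.006 m and angle between cover's own z axis and vertical below 0.05 rad), for 0.2 s.
2. every panel lies flat in a nest of the right colour (((horizontal distance between panel_g1 and pass_nest1 below 0.009 m and z of panel_g1 in the frame of pass_nest1 between -0.0025 and 0.0025 m and angle between panel_g1's own z axis and vertical below 0.05 rad) or (horizontal distance between panel_g1 and pass_nest2 below 0.009 m and z of panel_g1 in the frame of pass_nest2 between -0.0025 and 0.0025 m and angle between panel_g1's own z axis and vertical below 0.05 rad)) and ((horizontal distance between panel_g2 and pass_nest1 below 0.009 m and z of panel_g2 in the frame of pass_nest1 between -0.0025 and 0.0025 m and angle between panel_g2's own z axis and vertical below 0.05 rad) or (horizontal distance between panel_g2 and pass_nest2 below 0.009 m and z of panel_g2 in the frame of pass_nest2 between -0.0025 and 0.0025 m and angle between panel_g2's own z axis and vertical below 0.05 rad)) and ((horizontal distance between panel_r1 and reject_nest1 below 0.009 m and z of panel_r1 in the frame of reject_nest1 between -0.0025 and 0.0025 m and angle between panel_r1's own z axis and vertical below 0.05 rad) or (horizontal distance between panel_r1 and reject_nest2 below 0.009 m and z of panel_r1 in the frame of reject_nest2 between -0.0025 and 0.0025 m and angle between panel_r1's own z axis and vertical below 0.05 rad)) and ((horizontal distance between panel_r2 and reject_nest1 below 0.009 m and z of panel_r2 in the frame of reject_nest1 between -0.0025 and 0.0025 m and angle between panel_r2's own z axis and vertical below 0.05 rad) or (horizontal distance between panel_r2 and reject_nest2 below 0.009 m and z of panel_r2 in the frame of reject_nest2 between -0.0025 and 0.0025 m and angle between panel_r2's own z axis and vertical below 0.05 rad))), for 0.2 s.
3. the cover lies flush over the pins of the pass carrier (horizontal distance between cover and pass_carrier below 0.005 m and z of cover in the frame of pass_carrier between 0.03 and 0.0345 m and angle between the y axis of cover and the y axis of pass_carrier, either way round below 0.06 rad and angle between cover's own z axis and vertical below 0.03 rad), for 0.2 s.
At the end, for the whole second after the job is handed in: Each panel present flat (0.05 rad, 2.5 mm in height) within 9 mm of the centre of its own nest, green in pass, red in reject; cover flush over the pins (within 2.5 mm in height, 5 mm, 0.06 rad); spatula in its rest, blade ahead (25 mm, 0.15 rad, level to 0.06); all still (all of step 2 and all of step 3 and horizontal distance between spatula and spatula_rest below 0.025 m and angle between the x axis of spatula and the x axis of spatula_rest, either way round below 0.15 rad and x of spatula_blade in the frame of spatula_rest above 0.08 m and z of spatula in the frame of spatula_rest below 0.008 m and angle between spatula's own z axis and vertical below 0.06 rad and linear speed of each of panel_g1, panel_g2, panel_r1, panel_r2, cover, spatula below 0.01 m/s); the robot touches nothing.
It fails at once if the fingers touch a panel (contact force between the fingers and panel_g1 above 0.5 N or contact force between the fingers and panel_g2 above 0.5 N or contact force between the fingers and panel_r1 above 0.5 N or contact force between the fingers and panel_r2 above 0.5 N).
It fails at once if a panel falls off or tips over ((height (world z) of panel_g1 below 0.02 m or angle between panel_g1's own z axis and vertical above 0.6 rad) or (height (world z) of panel_g2 below 0.02 m or angle between panel_g2's own z axis and vertical above 0.6 rad) or (height (world z) of panel_r1 below 0.02 m or angle between panel_r1's own z axis and vertical above 0.6 rad) or (height (world z) of panel_r2 below 0.02 m or angle between panel_r2's own z axis and vertical above 0.6 rad)).
It fails at once if the tape, the pen pot or the pliers are disturbed (distance of any of tape_roll, pen_pot, pliers from where it was at the start of the episode above 0.02 m).
Of panel_g2, panel_r1, panel_r2 only 1 to 3 are there at a start; the rules pass over those that are not, and their reading is None.
At some moment in a run one of cover may be knocked a few centimetres aside while the robot is not near it.
It also fails if it takes over 210 s, if anything falls off the work surface, if the arm or the gripper's body presses on something with over 40 N, if the wrist force passes 120 N, or if a joint passes its speed limit or range.

## Working session

There is one attempt and no reset: what is moved stays moved. The work goes in short steps, Python scripts to look and compute and a shell command to move; the robot and the scene stay as the last step left them, time stands still between calls to the robot, and variables do not carry over. Pictures are saved under pics/ and viewed, about 12 in all and at most 16, crops included, and the job is handed in when it is done.

```bash
mkdir -p pics; ls; python3 - <<'E'
from bench import *
import cv2
for n in ("top","scene"):
    d=get_image(n); cv2.imwrite(f"pics/{n}0.png",d["image"][:,:,::-1])
    print(n,d["fx"],d["fy"],d["cx"],d["cy"],d["position"],d["rotation"])
print(get_state())
E
```

```text
pics
top 400.7244267331399 400.7244267331399 317.23636241476237 204.7744211167294 [0.45957401 0.02003321 1.16437573] [-2.14563953  2.16631328 -0.17237988]
scene 515.5432804095609 515.5432804095609 312.9320772684532 208.50800554074286 [ 1.52918754 -0.32817711  0.95651728] [-1.95790705 -1.38013089  0.60297672]
{'time': 0.1, 'joint_positions': array([-1.26691772,  0.32172168, -0.07007947,  1.45156697,  0.0225972 ,
        1.37075917, -0.05689668]), 'qd': array([ 2.10334563e-04, -8.07398925e-04,  6.32123811e-06, -3.49772396e-03,
        1.96690934e-04, -2.55245521e-05, -1.15327933e-03]), 'joint_torque': array([ 5.72100055e-05, -4.92567229e+01, -4.05455818e-01, -3.13402247e+01,
       -6.39970810e-02,  3.93875130e-02,  7.37374671e-05]), 'position': array([0.18563996, 0.62241845, 0.22158147]), 'tool_rot': array([-4.53530054e-01, -3.10853067e+00,  2.61013785e-03]), 'ft_force': array([-0.56604706,  0.53231275, -0.54040887]), 'torque': array([-0.0356643 , -0.00522873, -0.01368312]), 'grip_width': 0.9954534863716387}
```

View pics/top0.png

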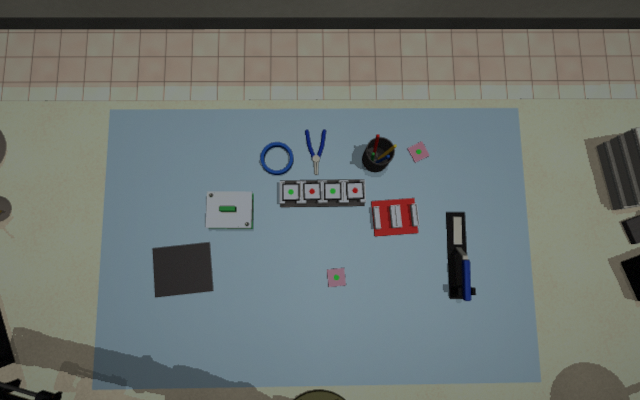

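View pics/scene0.png

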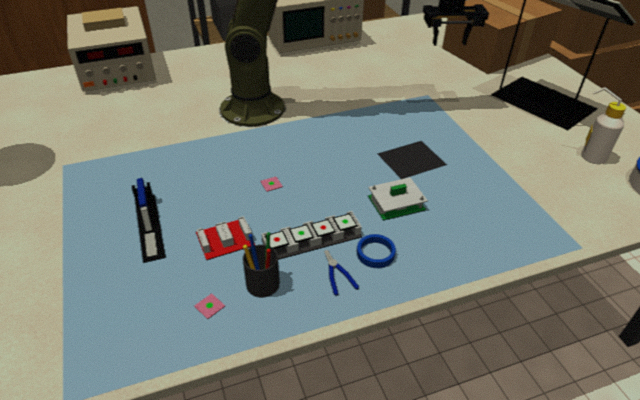

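The top view shows, left to right: the pad (183,269), the carrier with its cover (229,210), the rack with dots green, red, green, red at (291,191), (312,191), (333,191) and (355,191), the red tray (395,217), and the spatula in its rest (458,257). The pink tiles at (418,152) and (337,277) are decoys.

```bash
cat > h.py <<'E'
from bench import *
import cv2, numpy as np
from scipy.spatial.transform import Rotation as R
def cam(n):
    if n=="wrist":
        s=get_state(); d=get_image(n); T=np.eye(4); T[:3,:3]=R.from_rotvec(s["tool_rot"]).as_matrix(); T[:3,3]=s["position"]
        T=T@d["tool_from_camera"]; d["Rm"]=T[:3,:3]; d["p"]=T[:3,3]
    else:
        d=get_image(n); d["p"]=np.array(d["position"]); r=np.array(d["rotation"]); d["Rm"]=R.from_rotvec(r).as_matrix() if r.size==3 else r
    d["hsv"]=cv2.cvtColor(d["image"],cv2.COLOR_RGB2HSV); return d
def cast(d,uv,z):
    uv=np.atleast_2d(uv).astype(float)
    v=np.c_[(uv[:,0]-d["cx"])/d["fx"],(uv[:,1]-d["cy"])/d["fy"],np.ones(len(uv))]@d["Rm"].T
    return d["p"]+v*((z-d["p"][2])/v[:,2])[:,None]
def proj(d,P):
    q=(np.atleast_2d(P)-d["p"])@d["Rm"]; return np.c_[d["fx"]*q[:,0]/q[:,2]+d["cx"],d["fy"]*q[:,1]/q[:,2]+d["cy"]]
def blobs(d,lo,hi,amin=20,roi=None):
    m=cv2.inRange(d["hsv"],np.array(lo),np.array(hi))
    if roi: k=np.zeros_like(m); k[roi[1]:roi[3],roi[0]:roi[2]]=1; m*=k
    c,_=cv2.findContours(m,cv2.RETR_EXTERNAL,cv2.CHAIN_APPROX_NONE)
    return sorted([x for x in c if cv2.contourArea(x)>=amin],key=cv2.contourArea,reverse=True)
def rect(d,c,z):
    "min-area rect of the contour cast on plane z: centre mm, sizes mm, yaw of 1st side deg"
    P=cast(d,c[:,0,:],z)[:,:2]*1000; (x,y),(a,b),t=cv2.minAreaRect(P.astype(np.float32)); return [round(v,1) for v in (x,y,a,b,t)]
def save(d,name,box=None,k=1):
    im=d["image"][:,:,::-1]
    if box: im=im[box[1]:box[3],box[0]:box[2]]
    cv2.imwrite(f"pics/{name}.png",cv2.resize(im,None,fx=k,fy=k,interpolation=cv2.INTER_CUBIC))
E
python3 - <<'E'
from h import *
d=cam("top")
for n,lo,hi,z,roi in [("red",(0,150,90),(8,255,255),.006,(365,190,425,245)),("green bar",(45,100,40),(80,255,255),.062,(212,200,245,220)),("plate",(0,0,150),(180,60,255),.036,(195,180,260,240)),("pad",(0,0,0),(180,120,70),0,(140,230,225,310)),
 ("handle",(110,150,60),(125,255,255),.072,(440,230,490,310)),("rest",(0,0,0),(180,255,50),.004,(435,200,480,305)),("rack",(0,0,0),(180,120,75),.01,(270,172,372,212)),("gdots",(45,100,60),(80,255,255),.032,(280,180,370,205)),("rdots",(0,120,60),(8,255,255),.032,(280,180,370,205))]:
    for c in blobs(d,lo,hi,10,roi)[:3]: print(n,rect(d,c,z),cv2.contourArea(c))
print(d["hsv"][270,183],d["hsv"][230,458],d["hsv"][205,300],d["hsv"][280,465])
save(d,"crop1",(140,130,490,310),2)
E
```

```text
red [587.7, -225.4, 100.9, 125.2, 3.8] 1082.5
green bar [608.6, 249.1, 44.1, 13.9, 89.5] 72.0
plate [617.5, 213.8, 82.8, 48.1, 0.7] 212.5
plate [569.3, 228.3, 39.3, 14.1, 89.5] 22.5
pad [443.7, 385.9, 137.3, 162.3, 5.6] 2686.5
handle [407.4, -402.4, 14.8, 106.3, 88.6] 182.0
rest [474.3, -402.7, 54.2, 246.8, 89.0] 1320.5
rest [372.7, -442.5, 8.6, 17.3, 86.3] 18.0
rack [659.2, -14.9, 242.8, 77.2, 89.6] 798.5
gdots [660.3, 75.2, 12.3, 12.2, 44.3] 15.0
gdots [660.8, -43.8, 11.5, 11.7, 89.1] 13.0
rdots [661.3, 15.0, 8.6, 11.6, 89.5] 10.0
[170  17  44] [ 33  19 135] [ 8 20 52] [113 195  90]
```

View pics/crop1.png

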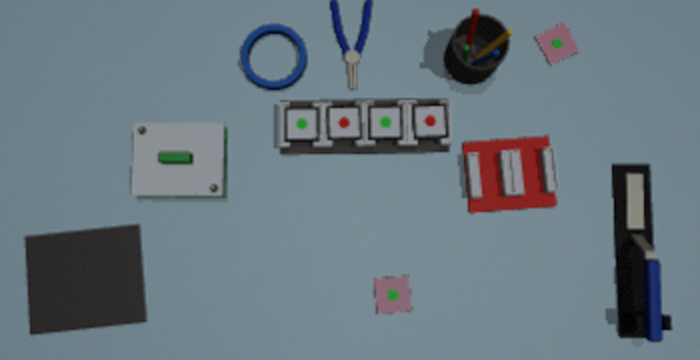

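```bash
python3 -m jog '[[37,-33,0,-0.16],[75,-66,0,-0.32],[112,-99,0,-0.48],[150,-132,0,-0.64],[188,-165,0,-0.8],[226,-198,0,-0.96],[264,-231,0,-1.12],[300,-264,0,-1.28]]' 1 && python3 -m jog '[[30,-27,0,0],[60,-54,0,0],[90,-81,0,0],[123,-109,0,0],[123,-109,0,0],[123,-109,0,0],[123,-109,0,0],[123,-109,0,0]]'
python3 - <<'E'
from h import *
d=cam("wrist"); save(d,"w1")
s=get_state(); print(s["position"],R.from_rotvec(s["tool_rot"]).as_matrix().round(3), d["p"],d["fx"],d["cx"],d["cy"])
for c in blobs(d,(45,100,40),(80,255,255),50)[:3]: print("bar",rect(d,c,.062),cv2.contourArea(c))
for c in blobs(d,(0,0,130),(180,60,255),500)[:3]: print("plate",rect(d,c,.036),cv2.contourArea(c))
E
```

```text
time: 1.15
position: [0.4868, 0.3576, 0.2224]
tool_rot: [2.226, 2.217, -0.0]
ft_force: [0.2, 0.4, -0.0]
grip_width: 0.997
time: 2.15
position: [0.608, 0.2512, 0.2227]
tool_rot: [-2.218, -2.225, -0.0]
ft_force: [0.5, -0.8, 0.7]
grip_width: 0.998
[0.60814411 0.25095856 0.22269906] [[-0.003  1.    -0.   ]
 [ 1.     0.003  0.   ]
 [ 0.    -0.    -1.   ]] [0.60747396 0.32992695 0.38458069] 352.24154118514497 313.31304492392746 197.98740827707712
bar [608.6, 252.2, 44.4, 11.4, 90.0] 528.5
bar [654.0, 96.7, 12.9, 11.2, 0.2] 87.0
plate [597.8, 269.5, 656.3, 278.9, 0.2] 114015.5
plate [530.3, 53.5, 172.4, 68.0, 0.2] 5639.0
plate [357.2, 392.6, 69.3, 30.9, 0.2] 1819.5
```

View pics/w1.png

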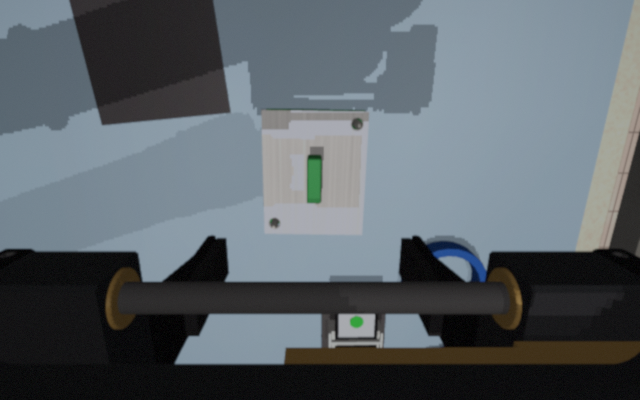

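The wrist view shows the bar at (314,180) squarely between the fingers, which puts it at world (608.6, 251) with yaw about 0. That matches the top view, so I'll descend and grip.

```bash
python3 -m jog '[[0,0,-40,0],[0,0,-80,0],[0,0,-120,0],[0,0,-150,0],[0,0,-165,0],[0,0,-175,0],[0,0,-182,0],[0,0,-182,0]]' && python3 -m jog '[[0,0,0,0],[0,0,0,0],[0,0,0,0],[0,0,0,0],[0,0,0,0],[0,0,0,0],[0,0,0,0],[0,0,0,0]]' -1 30 && python3 -m jog '[[0,0,3,0],[0,0,6,0],[0,0,10,0],[0,0,15,0],[0,0,20,0],[0,0,30,0],[0,0,45,0],[0,0,60,0]]'
python3 - <<'E'
from h import *
d=cam("scene"); save(d,"s1",(340,120,460,240),5)
d=cam("top")
for c in blobs(d,(45,100,40),(80,255,255),10,(195,180,260,240))[:3]: print("green",rect(d,c,.006),cv2.contourArea(c))
E
```

```text
time: 3.2
position: [0.609, 0.25, 0.0409]
tool_rot: [2.22, 2.222, 0.001]
ft_force: [0.1, -0.3, 0.1]
grip_width: 1.001
time: 4.2
position: [0.6088, 0.2499, 0.0406]
tool_rot: [2.22, 2.222, 0.0]
ft_force: [0.4, 0.4, -0.9]
grip_width: 0.174
time: 5.2
position: [0.6091, 0.25, 0.1021]
tool_rot: [2.22, 2.222, 0.001]
ft_force: [-0.4, 1.0, -1.5]
grip_width: 0.157
green [568.5, 220.9, 20.3, 66.2, 0.7] 57.0
green [652.2, 194.4, 14.4, 15.0, 79.5] 14.5
```

View pics/s1.png

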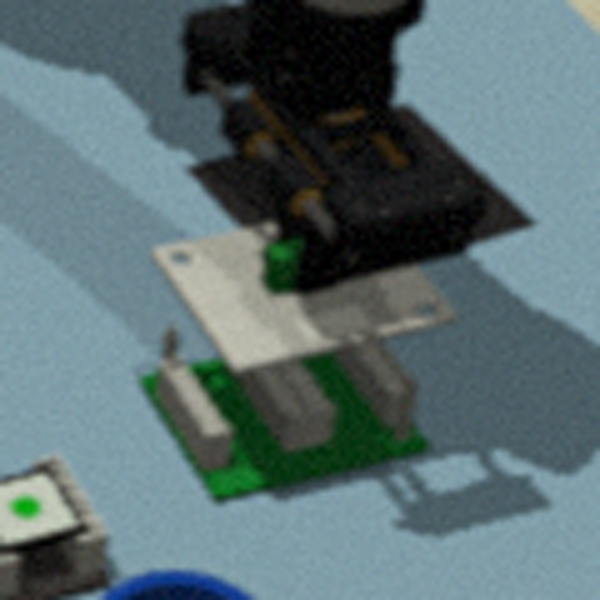

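The cover is held level and clear of the pins. I'll carry it to the pad.

```bash
python3 -m jog '[[-30,25,5,0],[-60,50,5,0],[-90,74,5,0],[-120,99,5,0],[-145,120,5,0],[-165,136,5,0],[-165,136,0,0],[-165,136,-20,0]]' && python3 -m jog '[[0,0,-20,0],[0,0,-40,0],[0,0,-55,0],[0,0,-63,0],[0,0,-68,0],[0,0,-71,0],[0,0,-73,0],[0,0,-73,0]]' && python3 -m jog '[[0,0,0,0],[0,0,0,0],[0,0,0,0],[0,0,0,0],[0,0,0,0],[0,0,10,0],[0,0,50,0],[0,0,110,0]]' 0.3
python3 - <<'E'
from h import *
d=cam("wrist"); save(d,"w2")
for c in blobs(d,(45,100,40),(80,255,255),50)[:3]: print("bar",rect(d,c,.030),cv2.contourArea(c))
E
```

```text
time: 6.3
position: [0.4454, 0.386, 0.0814]
tool_rot: [2.22, 2.222, 0.005]
ft_force: [1.2, -0.7, -1.5]
grip_width: 0.159
time: 7.3
position: [0.4441, 0.3862, 0.0085]
tool_rot: [-2.22, -2.223, -0.001]
ft_force: [-1.3, -1.1, 2.8]
grip_width: 0.16
time: 8.3
position: [0.4427, 0.3849, 0.1177]
tool_rot: [2.22, 2.222, -0.006]
ft_force: [1.2, 1.1, 1.2]
grip_width: 0.65
bar [444.0, 388.6, 44.9, 12.6, 89.8] 938.0
```

```bash
python3 -m jog '[[15,-40,40,-0.1],[35,-85,80,-0.2],[55,-130,90,-0.3],[75,-175,90,-0.4],[90,-220,90,-0.5],[105,-265,90,-0.6],[115,-310,90,-0.7],[117,-355,90,-0.8]]' 0.5 && python3 -m jog '[[0,-55,0,-0.1],[-10,-110,0,-0.2],[-25,-165,0,-0.3],[-45,-220,0,-0.4],[-65,-275,0,-0.5],[-90,-330,0,-0.6],[-115,-385,0,-0.7],[-136,-433,0,-0.788]]' && python3 -m jog '[[0,0,0,0],[0,0,0,0],[0,0,0,0],[0,0,0,0],[0,0,0,0],[0,0,0,0],[0,0,0,0],[0,0,0,0]]'
python3 - <<'E'
from h import *
d=cam("wrist"); save(d,"w3")
s=get_state(); print(s["joint_positions"],R.from_rotvec(s["tool_rot"]).as_matrix().round(3),d["p"])
for c in blobs(d,(105,120,50),(128,255,255),100)[:3]: print("handle",rect(d,c,.072),cv2.contourArea(c))
for c in blobs(d,(0,0,90),(180,60,255),200)[:6]: print("lt",rect(d,c,.0065),cv2.contourArea(c),c[:,0].mean(0))
d=cam("top")
for c in blobs(d,(45,100,40),(80,255,255),10,(140,230,225,310)): print("cover bar",rect(d,c,.030))
E
```

```text
time: 9.35
position: [0.5614, 0.0293, 0.2083]
tool_rot: [2.912, 1.177, 0.002]
ft_force: [0.2, 0.2, -0.2]
grip_width: 0.748
time: 10.35
position: [0.4236, -0.4042, 0.2085]
tool_rot: [3.141, -0.031, 0.003]
ft_force: [0.1, -0.1, -1.0]
grip_width: 0.748
time: 11.35
position: [0.4247, -0.4021, 0.2076]
tool_rot: [3.141, -0.026, -0.0]
ft_force: [-0.3, -0.1, -0.6]
grip_width: 0.75
[-0.11174125  0.27716465  0.98433328  1.66878462 -0.23710222  1.32347774
 -0.67348949] [[ 1.    -0.016 -0.   ]
 [-0.016 -1.    -0.   ]
 [-0.     0.    -1.   ]] [ 0.50321673 -0.40335079  0.36944706]
handle [407.1, -404.1, 18.1, 107.9, 88.6] 2168.0
lt [439.7, -409.7, 721.1, 290.6, 89.1] 142974.5 [307.41985601 143.01136794]
lt [224.6, -389.8, 71.3, 259.3, 5.5] 6362.5 [306.76       334.58315789]
lt [545.4, -408.5, 25.2, 79.6, 88.2] 2288.0 [318.36956522  44.60869565]
lt [572.6, -216.9, 31.5, 31.4, 89.8] 1130.0 [111.83333333  17.5       ]
lt [262.7, -493.3, 146.6, 10.8, 89.1] 724.0 [392.14341085 303.94573643]
lt [474.5, -406.9, 15.4, 43.6, 88.9] 577.0 [317.49107143 122.36607143]
cover bar [445.7, 382.5, 44.6, 8.2, 89.4]
```

View pics/w3.png

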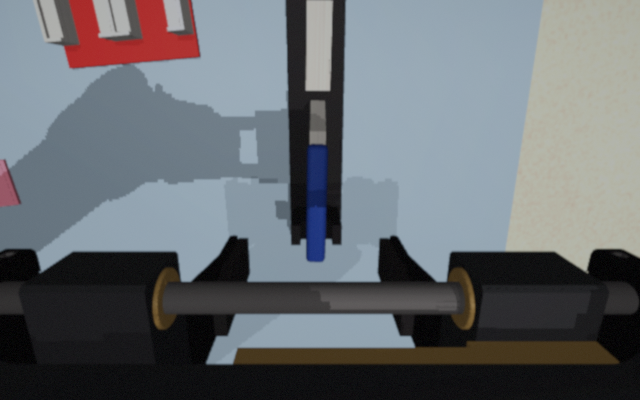

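The handle runs from (317,145) to (317,260), between the fingers. The handle and blade together give grip point (421.5, -404.5) with yaw -0.028, so I'll grasp there.

```bash
python3 -m jog '[[-3,-2,-40,-0.012],[-3,-2,-80,-0.012],[-3,-2,-110,-0.012],[-3,-2,-135,-0.012],[-3,-2,-150,-0.012],[-3,-2,-160,-0.012],[-3,-2,-166,-0.012],[-3,-2,-166,-0.012]]' && python3 -m jog '[[0,0,0,0],[0,0,0,0],[0,0,0,0],[0,0,0,0],[0,0,0,0],[0,0,0,0],[0,0,0,0],[0,0,0,0]]' -1 60 && python3 -m jog '[[0,0,5,0],[0,0,15,0],[0,0,30,0],[0,0,50,0],[0,0,80,0],[0,0,110,0],[0,0,130,0],[0,0,130,0]]'
python3 - <<'E'
from h import *
s=get_state(); print(s["position"],s["tool_rot"],s["torque"])
d=cam("wrist"); save(d,"w4")
z=s["position"][2]-.038-.0
for c in blobs(d,(0,0,90),(180,60,255),1000)[:4]: print("lt",rect(d,c,z-.0355+.038-.0),rect(d,c,z),cv2.contourArea(c),c[:,0].mean(0))
E
```

```text
time: 12.45
position: [0.4219, -0.4042, 0.0417]
tool_rot: [3.141, -0.044, 0.0]
ft_force: [0.5, -0.5, 0.6]
grip_width: 0.754
time: 13.45
position: [0.4218, -0.4042, 0.0416]
tool_rot: [3.141, -0.044, -0.0]
ft_force: [0.5, -0.1, -0.4]
grip_width: 0.199
time: 14.45
position: [0.4226, -0.4049, 0.1735]
tool_rot: [3.14, -0.044, 0.005]
ft_force: [-0.3, -0.3, -2.4]
grip_width: 0.2
[ 0.42260095 -0.40488898  0.17351343] [ 3.13961899 -0.04403255  0.00496508] [-0.04588149  0.18019193  0.04539795]
lt [463.8, -513.4, 186.1, 158.1, 88.4] [463.4, -514.8, 188.5, 160.1, 88.4] 77805.0 [491.70158451 133.0959507 ]
lt [469.7, -301.9, 175.3, 157.9, 88.4] [469.3, -300.6, 177.5, 159.9, 88.4] 64471.5 [133.48511665 128.6918745 ]
lt [526.0, -408.1, 24.6, 39.7, 88.2] [526.3, -408.1, 24.9, 40.2, 88.2] 3865.0 [314.1484375   40.52734375]
lt [348.7, -258.6, 51.6, 40.0, 88.4] [346.8, -256.7, 52.2, 40.5, 88.4] 3713.5 [ 93.04680851 336.2212766 ]
```

View pics/w4.png

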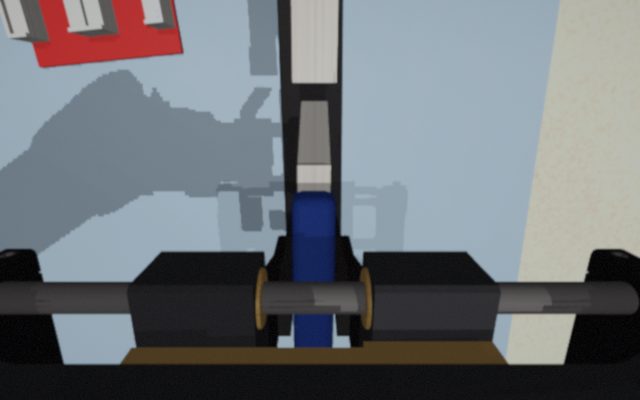

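The spatula is held straight: yaw about -0.03 and heel at x≈506, as expected. Next I'll look down on the rack from above to fix it accurately.

```bash
python3 -m jog '[[20,48,40,0.01],[40,96,76,0.02],[60,144,76,0.028],[80,192,76,0.028],[100,240,76,0.028],[125,290,76,0.028],[150,340,76,0.028],[167,390,76,0.028]]' && python3 -m jog '[[0,0,0,0],[0,0,0,0],[0,0,0,0],[0,0,0,0],[0,0,0,0],[0,0,0,0],[0,0,0,0],[0,0,0,0]]'
python3 - <<'E'
from h import *
s=get_state(); print(s["position"],s["tool_rot"])
d=cam("wrist"); save(d,"w5")
for n,lo,hi in (("g",(45,100,40),(80,255,255)),("r",(0,130,60),(8,255,255))):
    for c in blobs(d,lo,hi,30)[:4]: print(n,rect(d,c,.032),rect(d,c,.006),cv2.contourArea(c),c[:,0].mean(0).round())
E
```

```text
time: 15.5
position: [0.5887, -0.0121, 0.2458]
tool_rot: [3.141, 0.0, -0.004]
ft_force: [1.1, -1.4, -1.0]
grip_width: 0.196
time: 16.5
position: [0.5888, -0.0141, 0.2476]
tool_rot: [3.142, -0.0, -0.0]
ft_force: [0.5, 0.7, -1.7]
grip_width: 0.204
[ 0.58877282 -0.01407794  0.24760751] [ 3.14151532e+00 -2.78507440e-04 -2.97190635e-05]
g [612.7, 231.8, 120.2, 96.1, 89.0] [608.9, 248.8, 128.5, 102.7, 89.0] 7210.0 [ 93. 143.]
g [658.1, 75.1, 13.4, 14.1, 86.3] [657.5, 81.2, 14.4, 15.1, 86.3] 143.5 [228. 102.]
g [660.1, -44.9, 13.9, 13.5, 46.5] [659.6, -47.0, 14.9, 14.4, 46.5] 143.0 [344. 100.]
r [592.2, -211.1, 94.2, 117.7, 3.8] [587.0, -224.6, 100.7, 125.8, 3.8] 8348.0 [496. 162.]
r [659.3, 14.4, 12.7, 13.3, 61.9] [658.8, 16.4, 13.6, 14.2, 61.9] 124.5 [286. 101.]
r [661.2, -109.3, 11.9, 12.7, 0.0] [660.7, -115.9, 12.7, 13.5, 0.0] 120.0 [406.  99.]
```

View pics/w5.png

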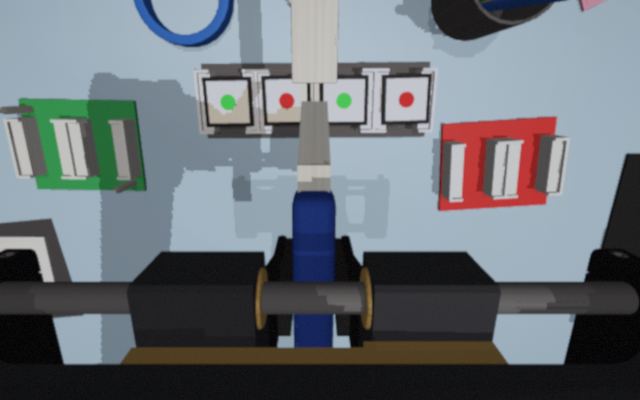

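```bash
python3 - <<'E'
from h import *
s=get_state(); d=cam("wrist"); save(d,"w5c",(185,50,450,150),3)
print(d["hsv"][120:142:2,240].tolist(), d["hsv"][54:80:2,240].tolist())
h=d["hsv"].astype(int); blue=(h[...,0]>90)&(h[...,0]<115)&(h[...,1]>45)
F=[];B=[]
for u in list(range(210,285,3))+list(range(345,425,3)):
    k=~blue[50:150,u]; i=np.flatnonzero(k)
    i=i[(i>8)]
    # longest run around row 100
    a=b=50
    while a>0 and k[a-1]: a-=1
    while b<99 and k[b+1]: b+=1
    F.append((u,50+b)); B.append((u,50+a))
for n,L,z in (("front",F,.006),("back",B,.006)):
    P=cast(d,np.array(L)+[.5,0],z)[:,:2]*1000
    v=cv2.fitLine(P.astype(np.float32),cv2.DIST_HUBER,0,.01,.01).ravel(); 
    print(n,"yaw",np.degrees(np.arctan2(-v[0],v[1])) if v[1]>0 else np.degrees(np.arctan2(v[0],-v[1])),"x at y=-15:",v[2]+v[0]*(-15-v[3])/v[1], P[:,0].std())
E
```

```text
[[18, 29, 178], [18, 29, 151], [15, 20, 50], [150, 14, 36], [15, 10, 50], [0, 13, 61], [0, 13, 60], [8, 17, 60], [165, 8, 61], [104, 42, 121], [102, 43, 147]] [[103, 39, 164], [103, 40, 167], [103, 39, 185], [102, 39, 188], [104, 39, 170], [120, 11, 97], [0, 12, 88], [170, 10, 80], [140, 10, 77], [158, 14, 73], [174, 18, 70], [170, 14, 53], [140, 19, 41]]
front yaw -2.5528693 x at y=-15: 609.2453 5.271368215999505
back yaw 0.015563497 x at y=-15: 710.88544 0.020935247068273717
```

View pics/w5c.png

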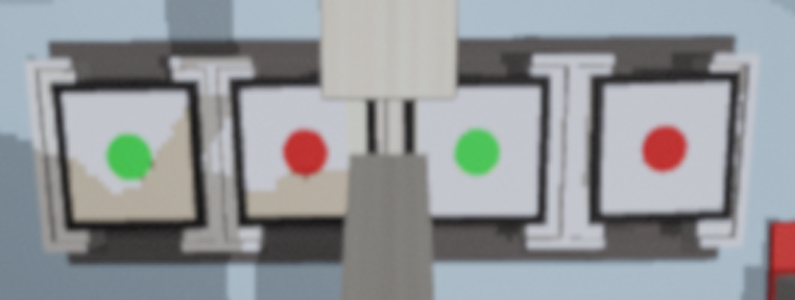

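```bash
python3 - <<'E'
from h import *
d=cam("wrist")
k=lambda L:np.array(L)/3+[185-.33,50-.33]
b=cast(d,k([(49,43),(733,38),(68,262),(717,257)]),.006)*1000
print("base BL BR FL FR",b[:,:2].round(1).tolist(),"mean",b.mean(0).round(1))
yaw=lambda v:np.degrees(np.arctan2(-v[0],v[1]))
print(yaw(b[0]-b[1]),yaw(b[2]-b[3]))
# outer lip corners, top z .032: back-left, back-right, front-left, front-right
l=cast(d,k([(27,61),(758,55),(45,251),(742,245)]),.032)*1000
print("lips",l[:,:2].round(1).tolist(),l.mean(0).round(1),yaw(l[0]-l[1]),yaw(l[2]-l[3]))
p=[[(53,90),(190,83),(205,227),(68,232)],[(594,76),(737,76),(730,220),(588,218)]]
for q in p:
    c=cast(d,k(q),.032)*1000; print("panel",c[:,:2].round(1).tolist(),c.mean(0).round(1))
E
```

```text
base BL BR FL FR [[696.9, 107.0], [698.6, -137.6], [619.1, 106.9], [621.1, -138.9]] mean [658.9 -15.7   6. ]
0.4081474113538186 0.4643672810871505
lips [[689.3, 107.1], [691.2, -138.5], [626.0, 106.9], [628.2, -139.3]] [658.7 -15.9  32. ] 0.45911544655189485 0.5136379774141271
panel [[680.0, 99.2], [682.3, 52.6], [634.4, 49.9], [632.6, 98.2]] [657.3  75.   32. ]
panel [[684.6, -83.9], [684.6, -132.1], [636.9, -134.2], [637.6, -84.4]] [ 660.9 -108.7   32. ]
```

Both the base and the lips put the rack at (658.8, -15.8) with yaw 0.008. The carrier is at (608.9, 249) with yaw -0.014 and the tray at (587, -225) with yaw 0.066. I'll start with the first green panel, bay y=75, and stop in front of the lane to check the alignment.

```bash
python3 -m jog '[[-40,22,0,0.008],[-80,45,0,0.008],[-115,70,0,0.008],[-149,88,0,0.008],[-149,88,-50,0.008],[-149,88,-100,0.008],[-149,88,-140,0.008],[-149,88,-160,0.008]]' && python3 -m jog '[[0,0,-15,0],[0,0,-28,0],[0,0,-36,0],[0,0,-36,0],[0,0,-36,0],[0,0,-36,0],[0,0,-36,0],[0,0,-36,0]]'
python3 - <<'E'
from h import *
s=get_state(); print(s["position"],s["tool_rot"])
d=cam("top"); save(d,"t2",(240,150,360,240),5)
d=cam("scene"); save(d,"s2",(250,180,410,270),5)
E
python3 -c "
import cv2,numpy as np
a=cv2.imread('pics/t2.png');b=cv2.imread('pics/s2.png');b=cv2.resize(b,(600,337));cv2.imwrite('pics/ts2.png',np.vstack([a[:250],b]))"
```

```text
time: 17.65
position: [0.4383, 0.0734, 0.0856]
tool_rot: [3.14, 0.012, -0.004]
ft_force: [-0.5, -0.1, -2.4]
grip_width: 0.199
time: 18.65
position: [0.4399, 0.074, 0.0517]
tool_rot: [-3.141, -0.012, -0.0]
ft_force: [0.1, 0.1, -1.6]
grip_width: 0.2
[0.43987176 0.07398259 0.05174839] [-3.14139059e+00 -1.23941057e-02 -3.69263613e-04]
```

View pics/ts2.png

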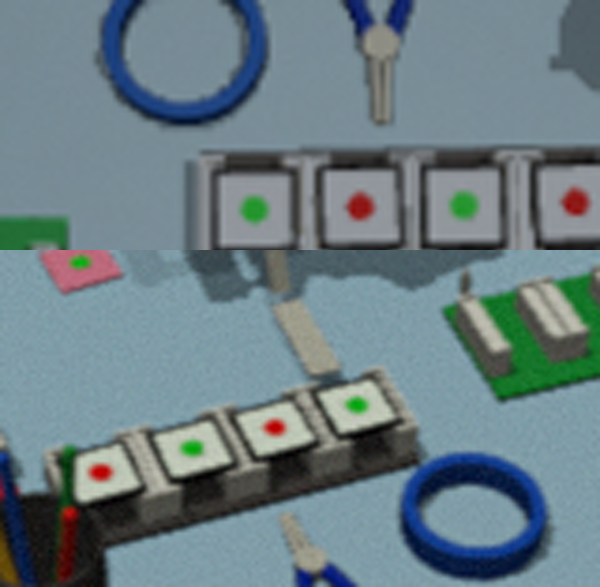

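```bash
python3 - <<'E'
from h import *
d=cam("scene")
print("cast tip",(cast(d,[(333.2,213.3),(340.7,211.2)],.0165)*1000).round(1).tolist())
print("cast heel",(cast(d,[(250+273/3.75,180+56/3.75),(250+302/3.75,180+50/3.75)],.0165)*1000).round(1).tolist())
print("exp tip",proj(d,[[.605,.063,.0165],[.605,.087,.0165]]).round(1))
d=cam("top")
m=cv2.inRange(d["hsv"],np.array((0,0,100)),np.array((80,60,255))); k=np.zeros_like(m);k[198:240,270:320]=1
c,_=cv2.findContours(m*k,0,1)
for x in c:
    if cv2.contourArea(x)>40: print(rect(d,x,.0165),cv2.contourArea(x))
E
```

```text
cast tip [[603.0, 63.6, 16.5], [602.1, 85.5, 16.5]]
cast heel [[523.9, 63.6, 16.5], [524.8, 86.2, 16.5]]
exp tip [[333.3 213.8]
 [341.6 211.8]]
[565.6, 74.7, 22.9, 75.0, 90.0] 182.5
```

The blade measures (565, 74.7), on the lane and at the right height. I'll insert it and lift.

```bash
python3 -m jog '[[10,0,0,0],[25,0,0,0],[42,0,0,0],[60,0,0,0],[76,1,0,0],[87,1,0,0],[93,1,0,0],[93,1,0,0]]' && python3 -m jog '[[0,0,3,0],[0,0,6,0],[0,0,8,0],[0,0,10,0],[0,0,12,0],[0,0,14,0],[0,0,17,0],[0,0,20,0]]' && python3 -m jog '[[0,0,4,0],[0,0,10,0],[0,0,17,0],[0,0,24,0],[0,0,30,0],[0,0,35,0],[0,0,38,0],[0,0,38,0]]'
python3 - <<'E'
from h import *
s=get_state(); print(s["position"],s["tool_rot"])
d=cam("wrist"); a=d
for c in blobs(d,(45,100,40),(80,255,255),20)[:4]: print("g",rect(d,c,s["position"][2]-.0376+.0025+.004),cv2.contourArea(c),c[:,0].mean(0))
t=cam("top")
for c in blobs(t,(45,100,60),(80,255,255),5,(270,170,372,212)): print("top",rect(t,c,s["position"][2]-.0376+.0065))
e=cam("scene"); save(e,"s3",(240,170,420,270),4)
E
```

```text
time: 19.85
position: [0.5329, 0.0747, 0.0515]
tool_rot: [3.141, 0.012, -0.0]
ft_force: [-0.1, 0.5, -2.0]
grip_width: 0.197
time: 20.85
position: [0.5327, 0.0749, 0.0718]
tool_rot: [3.141, 0.012, -0.0]
ft_force: [-0.2, -0.3, -3.2]
grip_width: 0.2
time: 21.85
position: [0.5329, 0.075, 0.1098]
tool_rot: [-3.142, -0.012, -0.0]
ft_force: [-0.3, 0.3, -1.4]
grip_width: 0.195
[0.5328522  0.07495376 0.10975227] [-3.14151280e+00 -1.24028576e-02 -3.07120852e-04]
g [609.3, 201.4, 93.5, 74.7, 89.1] 18728.5 [100.75185578  96.05726405]
g [650.1, -21.5, 11.1, 12.1, 0.5] 496.5 [511.25333333  11.62666667]
g [652.9, 74.6, 4.0, 13.2, 0.5] 180.0 [316.43103448   3.27586207]
top [659.7, 75.0, 13.8, 11.7, 44.3]
top [652.5, -41.2, 11.0, 11.2, 89.1]
```

View pics/s3.png

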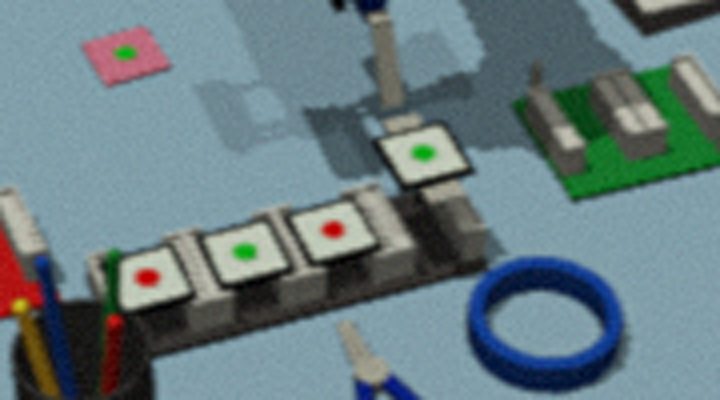

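The panel lies flat on the blade, centred at y=75. I'll carry it to the far pass nest.

```bash
python3 -m jog '[[-1,5,0,0],[-4,15,0,0],[-8,32,0,0],[-14,55,0,-0.005],[-21,82,0,-0.01],[-28,109,0,-0.015],[-34,136,0,-0.02],[-40,160,0,-0.022]]' && python3 -m jog '[[-4,18,0,0],[-7,32,0,0],[-8,42,0,0],[-8,46,0,0],[-8,46,0,0],[-8,46,0,0],[-8,46,0,0],[-8,46,0,0]]'
python3 - <<'E'
from h import *
s=get_state(); p=s["position"]; print(p,s["tool_rot"])
e=cam("scene"); save(e,"s4",(340,140,460,230),6)
t=cam("top"); 
for c in blobs(t,(45,100,60),(80,255,255),5,(205,180,235,240)): print("top",rect(t,c,p[2]-.0376+.0065),rect(t,c,.006),cv2.contourArea(c))
E
```

```text
time: 23.0
position: [0.4917, 0.2376, 0.1096]
tool_rot: [-3.141, 0.019, 0.0]
ft_force: [-0.1, -0.3, -1.5]
grip_width: 0.2
time: 24.0
position: [0.4849, 0.2806, 0.1096]
tool_rot: [3.141, -0.023, -0.0]
ft_force: [-0.9, 0.3, -2.0]
grip_width: 0.198
[0.48487125 0.28059175 0.10962   ] [ 3.14145522e+00 -2.31516390e-02 -7.24982998e-05]
top [569.6, 260.7, 70.2, 32.7, 89.5] [577.0, 276.8, 74.9, 34.8, 89.5] 143.5
top [643.6, 245.2, 35.8, 11.1, 89.6] [655.9, 260.2, 38.2, 11.8, 89.6] 52.0
top [612.2, 278.4, 13.8, 10.8, 1.5] [622.3, 295.7, 14.7, 11.6, 1.5] 16.0
```

View pics/s4.png

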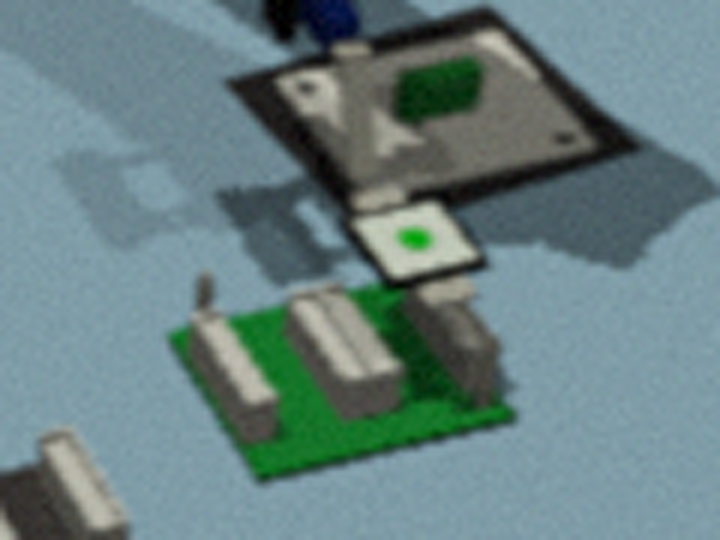

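```bash
python3 -m jog '[[-1,1,-5,0],[-1,1,-13,0],[-1,1,-22,0],[-1,1,-31,0],[-1,1,-37,0],[-1,1,-41,0],[-1,1,-44,0],[-1,1,-47,0]]' && python3 -m jog '[[0,0,-3,0],[0,0,-6,0],[0,0,-9,0],[0,0,-11,0],[0,0,-11,0],[0,0,-11,0],[0,0,-11,0],[0,0,-11,0]]'
python3 - <<'E'
from h import *
t=cam("top")
for c in blobs(t,(45,100,60),(80,255,255),5,(205,180,235,240)): print("top",rect(t,c,.032),cv2.contourArea(c))
E
python3 -m jog '[[-5,0,0,0],[-15,0,0,0],[-30,0,0,0],[-47,1,0,0],[-64,1,0,0],[-78,1,0,0],[-85,1,0,0],[-85,1,0,0]]' && python3 -m jog '[[0,0,10,0],[0,0,30,0],[0,0,50,0],[0,0,58,0],[0,0,58,0],[0,0,58,0],[0,0,58,0],[0,0,58,0]]'
python3 - <<'E'
from h import *
t=cam("top"); save(t,"t5",(190,165,380,235),4)
for c in blobs(t,(45,100,60),(80,255,255),5,(205,180,235,240)): print("top",rect(t,c,.032),cv2.contourArea(c))
for c in blobs(t,(0,0,120),(180,50,255),100,(200,180,255,235)): print("white",rect(t,c,.032),cv2.contourArea(c))
E
```

```text
time: 25.1
position: [0.484, 0.282, 0.0626]
tool_rot: [-3.141, 0.022, -0.001]
ft_force: [-0.5, -0.7, -1.7]
grip_width: 0.201
time: 26.1
position: [0.4838, 0.282, 0.0517]
tool_rot: [-3.141, 0.022, -0.0]
ft_force: [-0.2, -0.1, -1.4]
grip_width: 0.204
top [570.1, 271.1, 73.2, 25.5, 89.5] 119.5
top [647.3, 270.3, 68.3, 20.2, 89.6] 76.5
top [611.4, 279.4, 14.3, 11.5, 89.5] 17.0
time: 27.15
position: [0.3985, 0.2831, 0.0517]
tool_rot: [-3.141, 0.021, -0.0]
ft_force: [1.1, 0.2, -1.3]
grip_width: 0.2
time: 28.15
position: [0.3985, 0.2827, 0.1091]
tool_rot: [3.141, -0.022, -0.001]
ft_force: [0.2, 0.6, -1.6]
grip_width: 0.196
top [571.5, 271.1, 73.2, 28.4, 89.5] 148.0
top [647.3, 270.3, 68.3, 20.2, 89.6] 112.0
top [611.4, 279.4, 14.3, 11.5, 89.5] 16.0
white [611.5, 279.5, 41.2, 36.8, 1.2] 182.0
white [609.8, 248.9, 22.6, 60.1, 89.5] 102.0
```

Panel 1 is seated: the dot stayed at (611, 279) when the blade was withdrawn. Next is the second green panel, bay y=-45.

```bash
python3 -m jog '[[20,-35,0,0.01],[45,-80,0,0.02],[60,-125,0,0.022],[65,-170,0,0.022],[65,-215,0,0.022],[60,-260,0,0.022],[50,-300,0,0.022],[43,-329,0,0.022]]' && python3 -m jog '[[0,0,0,0],[0,0,-15,0],[0,0,-35,0],[0,0,-50,0],[0,0,-57,0],[0,0,-57,0],[0,0,-57,0],[0,0,-57,0]]'
python3 - <<'E'
from h import *
s=get_state(); print(s["position"],s["tool_rot"])
t=cam("top")
m=cv2.inRange(t["hsv"],np.array((0,0,100)),np.array((80,60,255))); k=np.zeros_like(m);k[198:240,315:365]=1
for x in cv2.findContours(m*k,0,1)[0]:
    if cv2.contourArea(x)>40: print("blade",rect(t,x,.0165),cv2.contourArea(x))
for c in blobs(t,(45,100,60),(80,255,255),5,(270,170,372,212)): print("dot",rect(t,c,.032))
E
```

```text
time: 29.2
position: [0.4412, -0.048, 0.1095]
tool_rot: [-3.141, -0.009, 0.0]
ft_force: [0.2, 1.0, -1.5]
grip_width: 0.196
time: 30.2
position: [0.4423, -0.046, 0.0531]
tool_rot: [-3.141, -0.012, -0.002]
ft_force: [-1.0, -1.2, -1.3]
grip_width: 0.203
[ 0.44231171 -0.04598064  0.05309722] [-3.14114176e+00 -1.23161619e-02 -1.75739670e-03]
blade [568.8, -44.7, 20.2, 78.0, 89.1] 184.0
dot [660.8, -43.8, 11.5, 11.7, 89.1]
```

```bash
python3 -m jog '[[10,0,0,0],[25,0,0,0],[42,0,0,0],[60,0,0,0],[76,1,0,0],[87,1,0,0],[93,1,0,0],[93,1,0,0]]' && python3 -m jog '[[0,0,3,0],[0,0,6,0],[0,0,8,0],[0,0,10,0],[0,0,12,0],[0,0,14,0],[0,0,17,0],[0,0,20,0]]' && python3 -m jog '[[0,0,4,0],[0,0,10,0],[0,0,17,0],[0,0,24,0],[0,0,30,0],[0,0,35,0],[0,0,38,0],[0,0,38,0]]'
python3 - <<'E'
from h import *
s=get_state(); p=s["position"]; print(p,s["tool_rot"])
t=cam("top")
for c in blobs(t,(45,100,60),(80,255,255),5,(270,170,372,212)): print("dot",rect(t,c,p[2]-.0376+.0065))
E
```

```text
time: 31.25
position: [0.5349, -0.0453, 0.0525]
tool_rot: [3.141, 0.012, -0.0]
ft_force: [-0.1, -0.0, -1.0]
grip_width: 0.198
time: 32.25
position: [0.5348, -0.0451, 0.0728]
tool_rot: [3.141, 0.012, -0.0]
ft_force: [1.0, -0.2, -1.8]
grip_width: 0.2
time: 33.25
position: [0.5348, -0.0451, 0.1107]
tool_rot: [-3.142, -0.012, -0.0]
ft_force: [0.0, 0.2, -1.9]
grip_width: 0.2
[ 0.53484858 -0.04508282  0.11073659] [-3.14152970e+00 -1.22169589e-02 -3.27617403e-04]
dot [664.9, -44.1, 11.1, 8.4, 89.6]
```

```bash
python3 -m jog '[[-1,6,0,0],[-4,18,0,0],[-8,37,0,0],[-14,63,0,-0.005],[-21,94,0,-0.01],[-28,127,0,-0.015],[-34,160,0,-0.02],[-40,192,0,-0.022]]' && python3 -m jog '[[-5,26,0,0],[-9,48,0,0],[-11,63,0,0],[-11,71,0,0],[-11,74,0,0],[-11,74,0,0],[-11,74,0,0],[-11,74,0,0]]'
python3 - <<'E'
from h import *
s=get_state(); p=s["position"]; print(p,s["tool_rot"]); z=p[2]-.0376+.0065
t=cam("top"); e=cam("scene")
for c in blobs(t,(45,100,60),(80,255,255),5,(205,180,250,240)): print("top",rect(t,c,z),cv2.contourArea(c))
for c in blobs(e,(45,100,100),(75,255,255),5,(340,150,440,215)): print("scene",rect(e,c,z),cv2.contourArea(c),c[:,0].mean(0))
E
```

```text
time: 34.3
position: [0.4939, 0.1491, 0.1105]
tool_rot: [-3.141, 0.02, 0.0]
ft_force: [-0.5, 0.3, -2.7]
grip_width: 0.2
time: 35.3
position: [0.4839, 0.2203, 0.1106]
tool_rot: [3.141, -0.024, -0.0]
ft_force: [0.4, -0.6, -1.2]
grip_width: 0.198
[0.48393122 0.22033876 0.11061269] [ 3.14141588e+00 -2.38523209e-02 -5.87571525e-05]
top [569.3, 233.7, 97.5, 32.6, 89.5] 207.5
top [639.5, 261.3, 62.4, 19.4, 89.6] 105.0
top [641.7, 194.5, 16.6, 13.9, 89.6] 25.0
top [605.1, 268.5, 13.7, 11.0, 89.5] 16.0
top [610.1, 218.5, 11.1, 10.9, 1.0] 14.5
scene [713.4, 205.4, 109.5, 23.0, 88.8] 105.0 [403.01111111 211.        ]
scene [643.9, 184.5, 25.5, 21.2, 2.1] 18.5 [381.96296296 195.        ]
scene [605.9, 216.7, 11.1, 12.4, 70.5] 10.0 [388.  183.5]
scene [653.7, 248.0, 11.0, 8.0, 70.5] 7.5 [406.81818182 192.09090909]
```

```bash
python3 -m jog '[[0,0,-5,0],[0,0,-13,0],[0,0,-22,0],[0,0,-31,0],[0,0,-38,0],[0,0,-42,0],[0,0,-45,0],[0,0,-48,0]]' && python3 -m jog '[[0,0,-3,0],[0,0,-6,0],[0,0,-9,0],[0,0,-11,0],[0,0,-11,0],[0,0,-11,0],[0,0,-11,0],[0,0,-11,0]]'  && python3 -m jog '[[-5,0,0,0],[-15,0,0,0],[-30,0,0,0],[-47,1,0,0],[-64,1,0,0],[-78,1,0,0],[-83,1,0,0],[-83,1,0,0]]' && python3 -m jog '[[0,0,10,0],[0,0,30,0],[0,0,50,0],[0,0,58,0],[0,0,58,0],[0,0,58,0],[0,0,58,0],[0,0,58,0]]'
python3 - <<'E'
from h import *
t=cam("top")
for c in blobs(t,(45,100,60),(80,255,255),5,(205,180,250,240)): print("top",rect(t,c,.032),cv2.contourArea(c))
for c in blobs(t,(0,0,120),(180,50,255),80,(200,180,255,235)): print("white",rect(t,c,.032),cv2.contourArea(c))
for c in blobs(t,(45,100,40),(80,255,255),10,(140,230,225,310)): print("cover bar",rect(t,c,.030))
for c in blobs(t,(0,120,60),(8,255,255),5,(280,170,370,212)): print("rdot",rect(t,c,.032),cv2.contourArea(c))
E
```

```text
time: 36.4
position: [0.484, 0.221, 0.0626]
tool_rot: [-3.141, 0.022, -0.001]
ft_force: [0.4, 0.3, -1.1]
grip_width: 0.203
time: 37.4
position: [0.4838, 0.221, 0.0517]
tool_rot: [-3.141, 0.022, -0.0]
ft_force: [-0.4, -0.1, -2.0]
grip_width: 0.201
time: 38.4
position: [0.4003, 0.2222, 0.0517]
tool_rot: [-3.141, 0.021, 0.0]
ft_force: [-0.5, -0.1, -1.6]
grip_width: 0.203
time: 39.4
position: [0.4005, 0.2217, 0.1091]
tool_rot: [3.141, -0.022, -0.001]
ft_force: [0.3, 0.8, -1.3]
grip_width: 0.198
top [571.3, 250.0, 115.4, 28.4, 89.5] 236.5
top [647.1, 249.0, 110.9, 20.2, 89.5] 200.5
top [611.4, 279.4, 14.3, 11.5, 89.5] 17.0
top [610.9, 218.6, 11.6, 11.3, 0.9] 14.5
white [611.5, 279.5, 41.2, 36.8, 1.2] 182.0
white [611.0, 218.5, 40.3, 40.1, 89.5] 181.5
white [554.1, 226.1, 28.8, 22.5, 0.9] 80.0
rdot [661.3, 15.0, 8.6, 11.6, 89.5] 10.0
rdot [663.2, -108.6, 8.6, 11.7, 88.7] 10.0
```

Both green panels are seated. Now the red panel in bay y=-108.

```bash
python3 -m jog '[[20,-35,0,0.01],[40,-80,0,0.02],[50,-125,0,0.022],[53,-170,0,0.022],[53,-215,0,0.022],[50,-260,0,0.022],[45,-300,0,0.022],[42,-331,0,0.022]]' && python3 -m jog '[[0,0,0,0],[0,0,-15,0],[0,0,-35,0],[0,0,-50,0],[0,0,-57,0],[0,0,-57,0],[0,0,-57,0],[0,0,-57,0]]'
python3 - <<'E'
from h import *
s=get_state(); print(s["position"],s["tool_rot"])
t=cam("top")
m=cv2.inRange(t["hsv"],np.array((0,0,100)),np.array((80,60,255))); k=np.zeros_like(m);k[198:240,335:372]=1
for x in cv2.findContours(m*k,0,1)[0]:
    if cv2.contourArea(x)>40: print("blade",rect(t,x,.0165),cv2.contourArea(x))
for c in blobs(t,(45,100,40),(80,255,255),10,(140,230,225,310)): print("cover bar",rect(t,c,.030))
E
```

```text
time: 40.45
position: [0.4424, -0.1109, 0.1096]
tool_rot: [-3.141, -0.01, -0.0]
ft_force: [0.0, -0.2, -2.7]
grip_width: 0.202
time: 41.45
position: [0.4433, -0.109, 0.0531]
tool_rot: [-3.141, -0.012, -0.002]
ft_force: [-0.8, 0.2, -0.8]
grip_width: 0.201
[ 0.44329404 -0.10897352  0.05310674] [-3.14105551e+00 -1.24503816e-02 -1.77600597e-03]
blade [569.7, -108.1, 20.3, 75.4, 88.7] 179.5
cover bar [426.4, 368.0, 44.5, 8.2, 89.4]
```

The blade is aligned. The cover has been knocked about (-19, -14) mm and now sits near (426, 370), so I'll measure it again before grasping it. For now I carry on.

```bash
python3 -m jog '[[10,0,0,0],[25,0,0,0],[42,0,0,0],[60,0,0,0],[76,1,0,0],[87,1,0,0],[93,1,0,0],[93,1,0,0]]' && python3 -m jog '[[0,0,3,0],[0,0,6,0],[0,0,8,0],[0,0,10,0],[0,0,12,0],[0,0,14,0],[0,0,17,0],[0,0,20,0]]' && python3 -m jog '[[0,0,4,0],[0,0,10,0],[0,0,17,0],[0,0,24,0],[0,0,30,0],[0,0,35,0],[0,0,38,0],[0,0,38,0]]'
python3 - <<'E'
from h import *
s=get_state(); p=s["position"]; print(p,s["tool_rot"])
t=cam("top")
for c in blobs(t,(0,120,60),(8,255,255),5,(335,170,372,212)): print("dot",rect(t,c,p[2]-.0376+.0065),cv2.contourArea(c))
E
```

```text
time: 42.5
position: [0.5358, -0.1082, 0.0526]
tool_rot: [3.141, 0.012, -0.0]
ft_force: [0.4, 0.1, -1.1]
grip_width: 0.199
time: 43.5
position: [0.5358, -0.1081, 0.0728]
tool_rot: [3.142, 0.012, -0.0]
ft_force: [0.3, 0.1, -1.0]
grip_width: 0.197
time: 44.5
position: [0.5359, -0.1081, 0.1107]
tool_rot: [3.142, 0.012, 0.0]
ft_force: [0.2, -0.3, -2.1]
grip_width: 0.203
[ 0.53586381 -0.10806009  0.11073927] [3.14153770e+00 1.24286483e-02 3.51779582e-04]
dot [663.0, -108.9, 8.3, 11.3, 88.6] 11.0
```

```bash
python3 -m jog '[[-2,-4,0,0],[-6,-12,0,0.005],[-13,-26,0,0.01],[-22,-46,0,0.02],[-32,-70,0,0.03],[-43,-94,0,0.04],[-53,-116,0,0.05],[-62,-134,0,0.058]]' && python3 -m jog '[[-6,-12,0,0],[-9,-18,0,0],[-9,-20,0,0],[-9,-20,0,0],[-9,-20,0,0],[-9,-20,0,0],[-9,-20,0,0],[-9,-20,0,0]]'
python3 - <<'E'
from h import *
s=get_state(); p=s["position"]; print(p,s["tool_rot"]); z=p[2]-.0376+.0065
t=cam("top"); e=cam("scene"); save(e,"s6",(180,200,300,290),5)
a=p+np.array([.125*np.cos(.063),.125*np.sin(.063),0]); print("blade",a)
m=cv2.inRange(t["hsv"],np.array((0,0,120)),np.array((180,50,255))); k=np.zeros_like(m);k[190:245,365:430]=1
for x in cv2.findContours(m*k,0,1)[0]:
    if cv2.contourArea(x)>25: print("white top",rect(t,x,z),rect(t,x,.032),cv2.contourArea(x))
E
```

```text
time: 45.55
position: [0.4723, -0.2443, 0.1107]
tool_rot: [3.14, 0.101, -0.0]
ft_force: [0.4, 0.1, -2.2]
grip_width: 0.204
time: 46.55
position: [0.4648, -0.262, 0.1106]
tool_rot: [3.14, 0.104, -0.0]
ft_force: [0.2, 0.7, -1.7]
grip_width: 0.201
[ 0.46479396 -0.26198966  0.11056875] [ 3.13984089e+00  1.03653738e-01 -1.29276694e-04]
blade [ 0.58954598 -0.25411987  0.11056875]
white top [520.9, -180.7, 15.7, 38.8, 3.8] [523.6, -189.4, 16.4, 40.5, 3.8] 34.5
white top [523.0, -231.9, 17.3, 44.6, 8.8] [525.8, -242.9, 18.0, 46.5, 8.8] 37.0
white top [580.5, -162.8, 58.1, 12.8, 3.9] [585.8, -170.8, 60.6, 13.4, 3.9] 76.0
white top [592.3, -256.0, 40.5, 40.7, 5.2] [598.1, -268.1, 42.3, 42.5, 5.2] 189.0
white top [571.0, -275.1, 60.3, 115.8, 87.1] [575.9, -288.0, 62.9, 120.8, 87.1] 344.0
white top [590.7, -192.6, 124.4, 128.8, 88.4] [596.4, -201.9, 129.8, 134.5, 88.4] 399.5
```

View pics/s6.png

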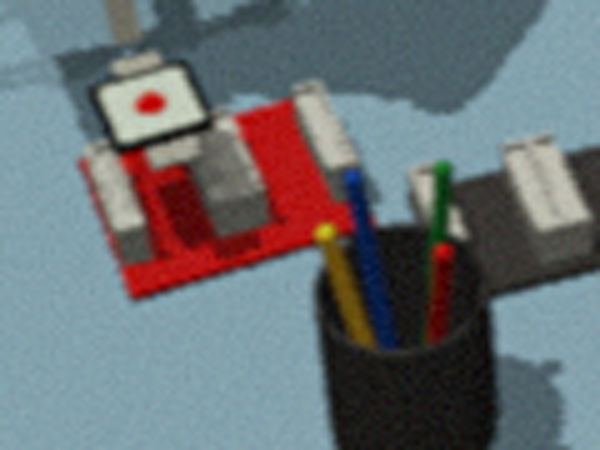

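```bash
python3 -m jog '[[-1,0,-5,0],[-1,0,-13,0],[-1,0,-22,0],[-1,0,-31,0],[-1,0,-38,0],[-1,0,-42,0],[-1,0,-45,0],[-1,0,-48,0]]' && python3 -m jog '[[0,0,-3,0],[0,0,-6,0],[0,0,-9,0],[0,0,-11,0],[0,0,-11,0],[0,0,-11,0],[0,0,-11,0],[0,0,-11,0]]'  && python3 -m jog '[[-5,0,0,0],[-15,-1,0,0],[-30,-2,0,0],[-47,-3,0,0],[-64,-4,0,0],[-78,-5,0,0],[-83,-5,0,0],[-83,-5,0,0]]' && python3 -m jog '[[0,0,10,0],[0,0,30,0],[0,0,50,0],[0,0,58,0],[0,0,58,0],[0,0,58,0],[0,0,58,0],[0,0,58,0]]'
python3 - <<'E'
from h import *
t=cam("top")
for x in blobs(t,(0,0,120),(180,50,255),25,(365,190,430,245)): print("white top",rect(t,x,.032),cv2.contourArea(x))
for c in blobs(t,(45,100,40),(80,255,255),10,(140,230,225,310)): print("cover bar",rect(t,c,.030))
E
```

```text
time: 47.65
position: [0.464, -0.2622, 0.0626]
tool_rot: [3.14, 0.103, 0.001]
ft_force: [0.2, 0.1, -1.3]
grip_width: 0.2
time: 48.65
position: [0.4638, -0.2621, 0.0517]
tool_rot: [3.14, 0.103, 0.0]
ft_force: [0.3, 0.3, -2.6]
grip_width: 0.202
time: 49.65
position: [0.3806, -0.2668, 0.0516]
tool_rot: [-3.139, -0.103, -0.001]
ft_force: [0.5, 0.3, -1.6]
grip_width: 0.203
time: 50.65
position: [0.3804, -0.2671, 0.1092]
tool_rot: [3.14, 0.103, -0.002]
ft_force: [0.0, -0.6, -2.1]
grip_width: 0.207
white top [574.3, -283.8, 71.2, 136.9, 87.1] 458.5
white top [584.5, -177.8, 82.1, 154.7, 88.4] 376.0
white top [591.4, -256.5, 40.2, 40.6, 5.2] 172.0
white top [588.5, -224.5, 62.0, 25.2, 3.4] 116.0
white top [650.5, -237.8, 94.8, 23.3, 89.5] 109.5
white top [585.8, -170.8, 60.6, 13.4, 3.9] 76.0
cover bar [426.4, 368.0, 44.5, 8.2, 89.4]
```

```bash
python3 -m jog '[[35,25,0,-0.01],[65,65,0,-0.02],[80,105,0,-0.03],[85,145,0,-0.04],[85,185,0,-0.05],[80,220,0,-0.058],[70,255,0,-0.058],[61,281,0,-0.058]]' && python3 -m jog '[[0,0,0,0],[0,0,-15,0],[0,0,-35,0],[0,0,-50,0],[0,0,-57,0],[0,0,-57,0],[0,0,-57,0],[0,0,-57,0]]'
python3 - <<'E'
from h import *
s=get_state(); print(s["position"],s["tool_rot"])
t=cam("top")
m=cv2.inRange(t["hsv"],np.array((0,0,100)),np.array((80,60,255))); k=np.zeros_like(m);k[198:240,290:340]=1
for x in cv2.findContours(m*k,0,1)[0]:
    if cv2.contourArea(x)>40: print("blade",rect(t,x,.0165),cv2.contourArea(x))
E
```

```text
time: 51.7
position: [0.4412, 0.0155, 0.1094]
tool_rot: [3.142, 0.015, -0.0]
ft_force: [0.9, -0.4, -1.5]
grip_width: 0.204
time: 52.7
position: [0.4423, 0.0141, 0.0531]
tool_rot: [-3.141, -0.013, -0.002]
ft_force: [0.7, 0.1, -1.6]
grip_width: 0.2
[0.44229167 0.0140914  0.05309996] [-3.14100965e+00 -1.25319584e-02 -1.60106101e-03]
blade [567.9, 15.8, 20.2, 75.0, 89.5] 182.0
```

```bash
python3 -m jog '[[10,0,0,0],[25,0,0,0],[42,0,0,0],[60,0,0,0],[76,0,0,0],[87,0,0,0],[92,0,0,0],[92,0,0,0]]' && python3 -m jog '[[0,0,3,0],[0,0,6,0],[0,0,8,0],[0,0,10,0],[0,0,12,0],[0,0,14,0],[0,0,17,0],[0,0,20,0]]' && python3 -m jog '[[0,0,4,0],[0,0,10,0],[0,0,17,0],[0,0,24,0],[0,0,30,0],[0,0,35,0],[0,0,38,0],[0,0,38,0]]'
python3 - <<'E'
from h import *
s=get_state(); p=s["position"]; print(p,s["tool_rot"])
t=cam("top")
for c in blobs(t,(0,120,60),(8,255,255),5,(290,170,335,212)): print("dot",rect(t,c,p[2]-.0376+.0065),cv2.contourArea(c))
E
```

```text
time: 53.75
position: [0.5338, 0.0138, 0.0525]
tool_rot: [3.141, 0.012, -0.001]
ft_force: [0.6, 0.5, -1.0]
grip_width: 0.199
time: 54.75
position: [0.5337, 0.0139, 0.0728]
tool_rot: [3.141, 0.012, -0.0]
ft_force: [0.8, 0.3, -2.4]
grip_width: 0.2
time: 55.75
position: [0.5339, 0.014, 0.1108]
tool_rot: [-3.142, -0.012, -0.0]
ft_force: [0.4, -0.8, -1.6]
grip_width: 0.199
[0.53386416 0.01395179 0.11075842] [-3.14151157e+00 -1.24031335e-02 -3.45368969e-04]
dot [661.8, 14.5, 9.8, 11.8, 45.0] 12.5
```

```bash
python3 -m jog '[[-2,-5,0,0],[-5,-15,0,0.005],[-11,-32,0,0.01],[-19,-56,0,0.02],[-28,-84,0,0.03],[-38,-114,0,0.04],[-48,-143,0,0.05],[-57,-168,0,0.058]]' && python3 -m jog '[[-7,-21,0,0],[-12,-36,0,0],[-15,-45,0,0],[-16,-49,0,0],[-16,-49,0,0],[-16,-49,0,0],[-16,-49,0,0],[-16,-49,0,0]]'
python3 - <<'E'
from h import *
s=get_state(); p=s["position"]; print(p,s["tool_rot"]); z=p[2]-.0376+.0065
t=cam("top")
for x in blobs(t,(0,0,120),(180,50,255),25,(365,190,430,245)): print("white top",rect(t,x,z),cv2.contourArea(x))
E
```

```text
time: 56.8
position: [0.4754, -0.1566, 0.1106]
tool_rot: [-3.14, -0.101, -0.0]
ft_force: [-1.0, 0.0, -1.3]
grip_width: 0.196
time: 57.8
position: [0.4609, -0.2028, 0.1106]
tool_rot: [3.14, 0.104, -0.0]
ft_force: [1.2, 0.0, -1.3]
grip_width: 0.198
[ 0.46090394 -0.2027905   0.11058005] [ 3.13980480e+00  1.04348928e-01 -9.42310353e-05]
white top [571.2, -272.6, 61.5, 170.1, 58.0] 351.0
white top [589.0, -195.3, 40.4, 40.4, 4.4] 191.5
white top [585.9, -244.9, 38.5, 38.9, 5.2] 172.0
white top [629.2, -149.4, 35.8, 50.5, 88.4] 103.0
white top [549.5, -140.2, 21.8, 81.8, 88.4] 98.5
white top [641.3, -206.4, 49.8, 25.1, 89.6] 51.0
white top [555.7, -206.0, 43.7, 13.7, 89.5] 48.0
white top [519.3, -174.7, 38.2, 16.2, 89.4] 39.5
```

```bash
python3 -m jog '[[-1,0,-5,0],[-1,0,-13,0],[-1,0,-22,0],[-1,0,-31,0],[-1,0,-38,0],[-1,0,-42,0],[-1,0,-45,0],[-1,0,-48,0]]' && python3 -m jog '[[0,0,-3,0],[0,0,-6,0],[0,0,-9,0],[0,0,-11,0],[0,0,-11,0],[0,0,-11,0],[0,0,-11,0],[0,0,-11,0]]'  && python3 -m jog '[[-5,0,0,0],[-15,-1,0,0],[-30,-2,0,0],[-47,-3,0,0],[-62,-4,0,0],[-72,-5,0,0],[-76,-5,0,0],[-76,-5,0,0]]' && python3 -m jog '[[0,0,10,0],[0,0,30,0],[0,0,50,0],[0,0,70,0],[0,0,90,0],[0,0,110,0],[0,0,120,0],[0,0,120,0]]'
python3 - <<'E'
from h import *
t=cam("top"); save(t,"t7",(360,180,490,310),5)
for x in blobs(t,(0,0,120),(180,50,255),25,(365,190,430,245)): print("white top",rect(t,x,.032),cv2.contourArea(x))
c=blobs(t,(0,0,0),(180,255,50),300,(435,190,490,310))[0]; print("rest",rect(t,c,.004))
E
```

```text
time: 58.85
position: [0.46, -0.2032, 0.0626]
tool_rot: [3.14, 0.103, 0.001]
ft_force: [0.4, -0.8, -1.7]
grip_width: 0.199
time: 59.85
position: [0.4598, -0.2031, 0.0517]
tool_rot: [3.14, 0.103, 0.0]
ft_force: [1.7, 0.6, -0.8]
grip_width: 0.2
time: 60.85
position: [0.3836, -0.2078, 0.0516]
tool_rot: [-3.139, -0.103, -0.001]
ft_force: [0.1, 0.3, -1.4]
grip_width: 0.198
time: 61.85
position: [0.3842, -0.2083, 0.1718]
tool_rot: [3.14, 0.103, 0.001]
ft_force: [0.5, -0.1, -1.9]
grip_width: 0.204
white top [584.8, -241.9, 161.5, 155.1, 89.4] 777.5
white top [588.1, -195.8, 40.4, 40.6, 4.2] 175.5
white top [591.4, -256.5, 40.2, 40.6, 5.2] 172.0
white top [585.3, -155.4, 37.4, 155.1, 88.4] 132.5
white top [649.1, -239.5, 104.4, 26.2, 89.6] 107.0
rest [458.7, -417.0, 155.2, 278.0, 87.0]
```

View pics/t7.png

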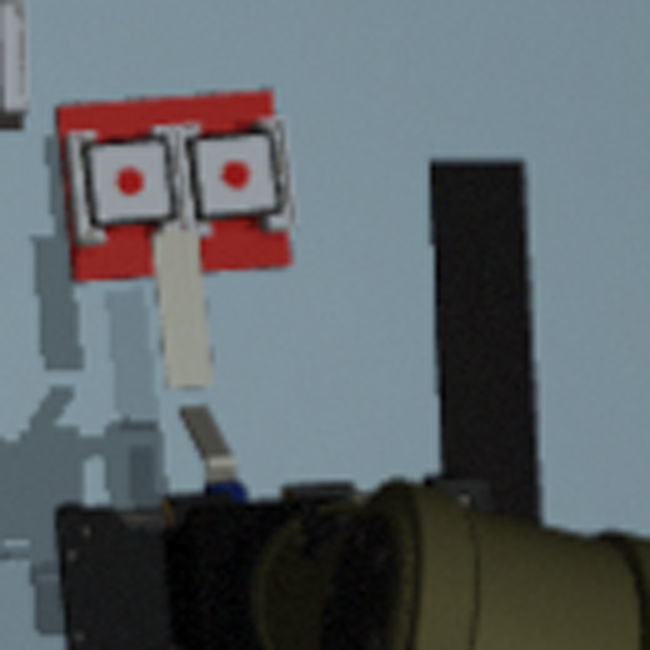

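Both red panels are in their nests. Next, the spatula goes back into its rest, at the TCP pose where I grasped it (422, -404, 42) with yaw -0.028.

```bash
python3 -m jog '[[10,-25,0,-0.01],[25,-60,0,-0.03],[33,-100,0,-0.05],[38,-140,0,-0.07],[38,-175,0,-0.094],[38,-196,0,-0.094],[38,-196,0,-0.094],[38,-196,0,-0.094]]' && python3 -m jog '[[0,0,-20,0],[0,0,-45,0],[0,0,-70,0],[0,0,-85,0],[0,0,-92,0],[0,0,-92,0],[0,0,-92,0],[0,0,-92,0]]'
python3 - <<'E'
from h import *
s=get_state(); print(s["position"],s["tool_rot"])
t=cam("top")
c=blobs(t,(0,0,0),(180,255,50),300,(435,190,490,310))[0]; print("rest",rect(t,c,.004))
E
```

```text
time: 62.9
position: [0.4217, -0.403, 0.1708]
tool_rot: [-3.14, 0.044, 0.002]
ft_force: [0.0, 0.1, -0.8]
grip_width: 0.201
time: 63.9
position: [0.4222, -0.4045, 0.0803]
tool_rot: [3.141, -0.044, 0.002]
ft_force: [0.2, -0.5, -1.4]
grip_width: 0.199
[ 0.42215857 -0.40448171  0.08029042] [ 3.14056780e+00 -4.42176161e-02  1.70174761e-03]
rest [472.2, -433.2, 127.6, 248.8, 85.9]
```

```bash
python3 -m jog '[[0,0,-10,0],[0,0,-20,0],[0,0,-28,0],[0,0,-33,0],[0,0,-36,0],[0,0,-38,0],[0,0,-38,0],[0,0,-38,0]]' && python3 -m jog '[[0,0,0,0],[0,0,0,0],[0,0,0,0],[0,0,0,0],[0,0,0,0],[0,0,0,0],[0,0,0,0],[0,0,0,0]]' 0.6 && python3 -m jog '[[0,0,10,0],[0,0,30,0],[0,0,60,0],[0,0,95,0],[0,0,130,0],[0,0,165,0],[0,0,165,0],[0,0,165,0]]'
python3 - <<'E'
from h import *
d=cam("wrist")
for c in blobs(d,(105,120,50),(128,255,255),100)[:1]: print("handle",rect(d,c,.072),cv2.contourArea(c))
for c in blobs(d,(0,0,90),(180,60,255),1500)[:6]: print("lt",rect(d,c,.0065),cv2.contourArea(c))
t=cam("top")
for c in blobs(t,(45,100,40),(80,255,255),10,(140,230,225,310)): print("cover bar",rect(t,c,.030))
E
```

```text
time: 64.95
position: [0.4219, -0.4042, 0.0417]
tool_rot: [3.141, -0.044, 0.0]
ft_force: [0.9, -0.7, -1.0]
grip_width: 0.199
time: 65.95
position: [0.4218, -0.4041, 0.0416]
tool_rot: [3.141, -0.044, -0.0]
ft_force: [-0.2, -0.1, -0.1]
grip_width: 0.802
time: 66.95
position: [0.4217, -0.404, 0.207]
tool_rot: [-3.141, 0.044, -0.001]
ft_force: [0.8, -0.1, 0.6]
grip_width: 0.804
handle [407.2, -403.1, 18.2, 107.1, 88.1] 2157.5
lt [436.8, -411.6, 719.8, 290.1, 88.4] 142898.0
lt [214.4, -391.9, 272.9, 72.4, 89.9] 7009.0
lt [543.9, -407.8, 25.1, 76.5, 87.8] 2233.0
cover bar [426.4, 368.0, 44.5, 8.2, 89.4]
```

The spatula lies exactly where it was at the start. Now back to the cover.

```bash
python3 -m jog '[[21,48,0,0.1],[46,103,0,0.2],[71,158,0,0.3],[91,213,0,0.4],[111,268,0,0.5],[126,323,0,0.6],[136,378,0,0.7],[136,430,0,0.8]]' 1 && python3 -m jog '[[0,45,0,0.1],[-15,90,0,0.2],[-30,135,0,0.3],[-50,180,0,0.4],[-70,225,0,0.5],[-90,270,0,0.6],[-110,315,0,0.7],[-131,346,0,0.799]]' && python3 -m jog '[[0,0,0,0],[0,0,0,0],[0,0,0,0],[0,0,0,0],[0,0,0,0],[0,0,0,0],[0,0,0,0],[0,0,0,0]]'
python3 - <<'E'
from h import *
s=get_state(); print(s["position"],s["tool_rot"],s["joint_positions"].round(2))
d=cam("wrist"); save(d,"w8")
for c in blobs(d,(45,100,40),(80,255,255),100)[:3]: print("bar",rect(d,c,.030),cv2.contourArea(c),c[:,0].mean(0))
for c in blobs(d,(0,0,110),(180,60,255),1000)[:4]: print("plate",rect(d,c,.004),cv2.contourArea(c),c[:,0].mean(0))
E
```

```text
time: 68.05
position: [0.5575, 0.028, 0.2056]
tool_rot: [2.908, 1.188, -0.003]
ft_force: [0.6, 0.0, -0.6]
grip_width: 0.998
time: 69.05
position: [0.4251, 0.3735, 0.2055]
tool_rot: [2.215, 2.227, -0.003]
ft_force: [0.2, -0.2, 0.2]
grip_width: 0.997
time: 70.05
position: [0.4268, 0.372, 0.2066]
tool_rot: [2.221, 2.222, 0.0]
ft_force: [-0.3, 0.5, -0.4]
grip_width: 1.002
[0.42675563 0.3719717  0.20659828] [2.22120464e+00 2.22152354e+00 8.26510556e-05] [-1.28  0.16  0.57  1.71 -0.09  1.3  -0.69]
bar [596.3, 300.0, 97.0, 48.7, 0.0] 1098.0 [470.17142857 232.575     ]
bar [424.3, 372.6, 43.4, 11.7, 89.6] 477.0 [310.56603774 175.5       ]
plate [434.9, 387.4, 723.7, 291.7, 0.0] 158054.5 [293.98635394 143.56886994]
plate [420.2, 161.7, 333.8, 71.1, 0.0] 9308.5 [306.93887946 336.52971138]
```

View pics/w8.png

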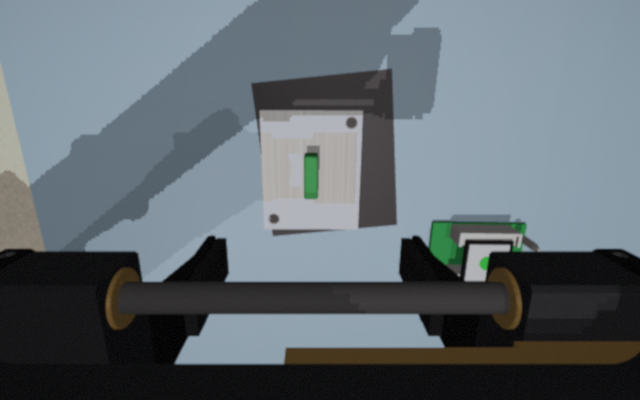

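```bash
python3 - <<'E'
from h import *
d=cam("wrist"); g=cv2.cvtColor(d["image"],cv2.COLOR_RGB2GRAY)
C=[]
for u,v in ((352,123),(274,218)):
    w=(255-g[v-9:v+10,u-9:u+10].astype(float)); w=np.clip(w-150,0,None); ys,xs=np.mgrid[v-9:v+10,u-9:u+10]
    k=(np.hypot(xs-u,ys-v)<7); w=w*k; C.append(((w*xs).sum()/w.sum(),(w*ys).sum()/w.sum()))
P=cast(d,C,.004)*1000; print(C,P.round(1),P.mean(0).round(1)); v=P[0]-P[1]
print("dist",np.hypot(*v[:2]),"exp",np.hypot(82,104),"yaw",np.degrees(np.arctan2(v[1],v[0])-np.arctan2(104,82)))
# plate corners by eye: TL,TR,BR,BL
q=cast(d,[(261,110),(362,110),(359,229),(265,229)],.004)*1000; print(q[:,:2].round(1).tolist(),q.mean(0))
E
```

```text
[(np.float64(351.10965162764137), np.float64(122.23300970873787)), (np.float64(273.71933621933624), np.float64(218.36002886002885))] [[465.  422.4   4. ]
 [383.2 318.8   4. ]] [424.1 370.6   4. ]
dist 131.9852327122535 exp 132.43866504914644 yaw -0.03954738718654183
[[374.1, 434.4], [475.6, 434.4], [477.4, 306.3], [373.1, 306.3]] [425.03195969 370.35495475   4.        ]
```

The holes and corners put the cover at (424.5, 370.7) with yaw 0. Before regrasping it I'll look at the carrier's pins with the empty hand.

```bash
python3 -m jog '[[25,-17,0,0],[55,-37,0,0],[85,-58,0,0],[115,-79,0,0],[145,-99,0,0],[170,-116,0,0],[181,-123,0,0],[181,-123,0,0]]' && python3 -m jog '[[0,0,0,0],[0,0,0,0],[0,0,0,0],[0,0,0,0],[0,0,0,0],[0,0,0,0],[0,0,0,0],[0,0,0,0]]'
python3 - <<'E'
from h import *
s=get_state(); print(s["position"],s["tool_rot"])
d=cam("wrist"); save(d,"w9",(240,90,390,250),5); g=d["hsv"]
c=max(blobs(d,(45,100,40),(80,255,255),100),key=cv2.contourArea); print("green",rect(d,c,.006))
print("exp pin tops",proj(d,[[.5677,.1972,.048],[.6499,.3011,.048]]).round(1),"bases",proj(d,[[.5677,.1972,.006],[.6499,.3011,.006]]).round(1))
E
```

```text
time: 71.15
position: [0.6079, 0.2485, 0.2064]
tool_rot: [2.223, 2.22, -0.001]
ft_force: [-0.8, 0.3, -0.1]
grip_width: 1.001
time: 72.15
position: [0.6078, 0.2489, 0.2066]
tool_rot: [2.221, 2.221, 0.0]
ft_force: [0.0, -0.3, -0.2]
grip_width: 1.002
[0.60780728 0.24885189 0.20657438] [2.22139936e+00 2.22131053e+00 1.79353682e-05]
green [570.4, 251.4, 125.9, 26.0, 89.1]
exp pin tops [[272.4 232.3]
 [360.6 124.1]] bases [[276.6 217.7]
 [355.2 120.6]]
```

View pics/w9.png

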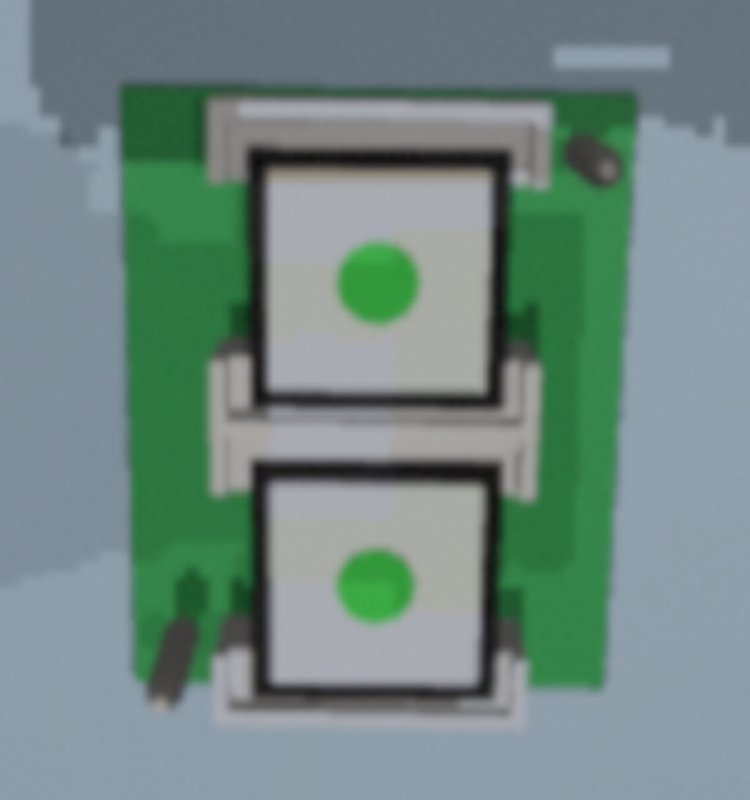

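```bash
python3 - <<'E'
from h import *
d=cam("wrist"); k=lambda L:np.array(L)/5+[240-.4,90-.4]
P=cast(d,k([(605,172),(161,703)]),.048)*1000; v=P[0]-P[1]
print(P.round(1).tolist(),"mid",P.mean(0).round(1),"d",np.hypot(*v[:2]),"yaw",np.degrees(np.arctan2(v[1],v[0])-np.arctan2(104,82)))
q=cast(d,k([(120,84),(637,94),(603,688),(135,682)]),.006)*1000; print(q[:,:2].round(1).tolist(),"mid",q.mean(0).round(1)); e=q[1]-q[2]+q[0]-q[3]; f=q[1]-q[0]+q[2]-q[3]
print("yaw",np.degrees(np.arctan2(-e[0],e[1])),np.degrees(np.arctan2(f[1],f[0])))
l=cast(d,k([(208,98),(553,104),(524,728),(215,724)]),.032)*1000; print("lips",l[:,:2].round(1).tolist(),l.mean(0).round(1))
E
```

```text
[[650.0, 301.2, 48.0], [567.2, 199.4, 48.0]] mid [608.6 250.3  48. ] d 131.1717762918271 yaw -0.8459289711949197
[[558.2, 314.9], [661.3, 313.0], [659.4, 186.1], [556.4, 187.5]] mid [608.8 250.4   6. ]
yaw -0.836212391124846 -0.9181314989294189
lips [[577.9, 313.3], [641.9, 312.3], [639.8, 187.5], [576.2, 188.4]] [609.  250.4  32. ]
```

The pins, base and lips all agree: carrier at (608.7, 250.35), yaw -0.015. From the cover that's a shift of (+184, -120) and a turn of -0.015. I'll grasp the cover now.

```bash
python3 -m jog '[[-25,17,0,0],[-55,37,0,0],[-85,58,0,0],[-115,79,0,0],[-145,99,0,0],[-170,115,0,0],[-183,122,0,0],[-183,122,0,0]]' && python3 -m jog '[[0,0,-40,0],[0,0,-80,0],[0,0,-120,0],[0,0,-150,0],[0,0,-175,0],[0,0,-190,0],[0,0,-198,0],[0,0,-198,0]]' && python3 -m jog '[[0,0,0,0],[0,0,0,0],[0,0,0,0],[0,0,0,0],[0,0,0,0],[0,0,0,0],[0,0,0,0],[0,0,0,0]]' -1 40 && python3 -m jog '[[0,0,3,0],[0,0,8,0],[0,0,15,0],[0,0,28,0],[0,0,45,0],[0,0,65,0],[0,0,85,0],[0,0,90,0]]'
```

```text
time: 73.25
position: [0.4244, 0.3713, 0.2067]
tool_rot: [-2.22, -2.223, -0.0]
ft_force: [-0.2, -0.3, 0.6]
grip_width: 1.001
time: 74.25
position: [0.4252, 0.3707, 0.0087]
tool_rot: [2.222, 2.221, 0.0]
ft_force: [0.1, -0.2, -0.1]
grip_width: 1.001
time: 75.25
position: [0.4247, 0.3709, 0.0086]
tool_rot: [2.221, 2.221, -0.0]
ft_force: [-1.4, 1.0, 0.0]
grip_width: 0.171
time: 76.25
position: [0.4258, 0.3718, 0.101]
tool_rot: [-2.221, -2.221, -0.006]
ft_force: [-0.2, -0.2, -1.4]
grip_width: 0.158
```

```bash
python3 -m jog '[[20,-13,0,0],[50,-33,0,0],[80,-52,0,0],[110,-72,0,-0.005],[140,-91,0,-0.01],[168,-110,0,-0.015],[184,-120,0,-0.015],[184,-120,0,-0.015]]' && python3 -m jog '[[0,0,-10,0],[0,0,-22,0],[0,0,-30,0],[0,0,-38,0],[0,0,-38,0],[0,0,-38,0],[0,0,-38,0],[0,0,-38,0]]'
python3 - <<'E'
from h import *
s=get_state(); p=s["position"]; print(p,s["tool_rot"])
z=p[2]-.0086+.004
d=cam("wrist"); save(d,"w10",(200,60,430,260),3); e=cam("scene"); save(e,"s10",(350,160,440,230),7)
print("pins",proj(d,[[.5670,.1988,.048],[.6502,.3019,.048]]).round(1))
c=np.array([.6088,.2503]); 
print("hole exp",proj(d,[[.5670,.1988,z],[.6502,.3019,z]]).round(1))
E
python3 -c "
import cv2,numpy as np
a=cv2.imread('pics/w10.png');b=cv2.imread('pics/s10.png');h=560
a=cv2.resize(a,(400,348));b=cv2.resize(b,(390,303));o=np.zeros((348,790,3),np.uint8);o[:,:400]=a;o[:303,400:]=b;cv2.imwrite('pics/c10.png',o)"
```

```text
time: 77.25
position: [0.6094, 0.2496, 0.0984]
tool_rot: [2.24, 2.202, -0.001]
ft_force: [0.3, 1.0, -1.9]
grip_width: 0.161
time: 78.25
position: [0.609, 0.251, 0.0609]
tool_rot: [2.238, 2.205, 0.001]
ft_force: [-0.3, -0.1, -1.9]
grip_width: 0.16
[0.60897752 0.25097767 0.06093878] [2.23796896e+00 2.20455712e+00 9.61346301e-04]
pins [[242.9 328.9]
 [395.  150.2]]
hole exp [[240.  338.5]
 [398.9 153. ]]
```

```bash
python3 -m jog '[[0,0,-1,0],[0,0,-3,0],[0,0,-5,0],[0,0,-7,0],[0,0,-9,0],[0,0,-10,0],[0,0,-10,0],[0,0,-10,0]]' && python3 -m jog '[[0,0,-1,0],[0,0,-3,0],[0,0,-4,0],[0,0,-5,0],[0,0,-6,0],[0,0,-6,0],[0,0,-6,0],[0,0,-6,0]]'; python3 -c "
from bench import *
s=get_state();print(s['position'],s['ft_force'],s['torque'],s['tool_rot'])"
```

```text
time: 79.35
position: [0.6089, 0.2509, 0.0507]
tool_rot: [2.238, 2.205, 0.0]
ft_force: [-0.2, -0.5, -1.5]
grip_width: 0.158
time: 80.35
position: [0.6088, 0.2509, 0.0446]
tool_rot: [2.238, 2.205, 0.0]
ft_force: [0.6, -0.2, -1.3]
grip_width: 0.154
[0.60880027 0.25093137 0.04464432] [ 0.57522074 -0.16983577 -1.30722695] [-0.04227038  0.07492935 -0.01010951] [2.23791505e+00 2.20467455e+00 2.09429477e-04]
```

There's no contact force with the pins 12 mm through the holes. I'll seat the cover, release it and back off.

```bash
python3 -m jog '[[0,0,-1,0],[0,0,-2,0],[0,0,-3,0],[0,0,-4,0],[0,0,-4,0],[0,0,-4,0],[0,0,-4,0],[0,0,-4,0]]' && python3 -m jog '[[0,0,0,0],[0,0,0,0],[0,0,0,0],[0,0,0,0],[0,0,0,0],[0,0,0,0],[0,0,0,0],[0,0,0,0]]' 0.5 && python3 -m jog '[[0,0,5,0],[0,0,15,0],[0,0,35,0],[0,0,65,0],[0,0,100,0],[0,0,130,0],[0,0,160,0],[0,0,165,0]]' && python3 -m jog '[[0,0,0,0],[0,0,0,0],[0,0,0,0],[0,0,0,0],[0,0,0,0],[0,0,0,0],[0,0,0,0],[0,0,0,0]]'
python3 - <<'E'
from h import *
s=get_state(); print(s["position"],s["ft_force"])
d=cam("wrist")
c=blobs(d,(45,100,40),(80,255,255),100)
for x in c[:3]: print("bar",rect(d,x,.062),cv2.contourArea(x))
g=cv2.cvtColor(d["image"],cv2.COLOR_RGB2GRAY)
print("pin tops exp",proj(d,[[.5670,.1988,.048],[.6502,.3019,.048]]).round(1))
# plate outline: threshold low saturation bright
m=((d["hsv"][...,1]<32)&(d["hsv"][...,2]>110)).astype(np.uint8)*255; k=np.zeros_like(m); k[80:250,230:400]=1
m=cv2.morphologyEx(m*k,cv2.MORPH_CLOSE,np.ones((9,9)))
for x in sorted(cv2.findContours(m,0,1)[0],key=cv2.contourArea)[-2:]: 
    h=cv2.approxPolyDP(cv2.convexHull(x),5,True)
    print("plate@36",rect(d,x,.036),cv2.contourArea(x)); print(cast(d,h[:,0],.036)[:,:2].round(4).tolist())
t=cam("top")
for x in blobs(t,(45,100,40),(80,255,255),8,(195,180,260,240)): print("top green@62",rect(t,x,.062),cv2.contourArea(x))
for x in blobs(t,(105,120,50),(128,255,255),50,(440,230,490,310)): print("handle",rect(t,x,.072))
for x in blobs(t,(0,0,120),(180,50,255),100,(365,190,430,245)): print("reject",rect(t,x,.032))
E
```

```text
time: 81.35
position: [0.6088, 0.2509, 0.0407]
tool_rot: [2.238, 2.205, 0.0]
ft_force: [-0.8, 0.2, -0.2]
grip_width: 0.158
time: 82.35
position: [0.6088, 0.2509, 0.0406]
tool_rot: [2.238, 2.205, 0.0]
ft_force: [0.0, 0.1, -0.2]
grip_width: 0.75
time: 83.35
position: [0.6104, 0.2511, 0.2097]
tool_rot: [2.237, 2.203, 0.009]
ft_force: [-0.1, 0.2, -1.0]
grip_width: 0.751
time: 84.35
position: [0.6088, 0.2509, 0.2056]
tool_rot: [2.238, 2.205, 0.0]
ft_force: [-0.1, -0.5, 0.4]
grip_width: 0.752
[0.60880175 0.25090579 0.20564426] [-0.08331492 -0.51320122  0.35525239]
bar [608.9, 253.1, 44.2, 11.6, 88.9] 596.5
pin tops exp [[271.4 233.7]
 [359.  124.9]]
plate@36 [608.4, 250.6, 128.6, 105.3, 89.2] 13957.0
[[0.6605, 0.3141], [0.6594, 0.1866], [0.5566, 0.1871], [0.5572, 0.3147]]
top green@62 [607.2, 249.1, 44.1, 11.2, 89.5] 60.0
handle [407.5, -401.0, 18.9, 106.6, 86.4]
reject [584.9, -228.3, 186.0, 155.0, 89.4]
reject [588.0, -195.5, 41.1, 41.2, 4.2]
reject [591.2, -256.1, 41.2, 41.1, 4.8]
```

The plate outline cast at the seated height is 128.6 x 105.3 mm at (608.4, 250.6), against the carrier at (608.7, 250.35). The yaws match, so the cover is flush. The robot is clear and I'm handing the job in.

```bash
python3 -c "
from bench import *
print(close_job())"
```

```text
the job is handed in; nothing more can be done
None
```

I finished the whole task and handed the job in at about 85 s of the 210 s. No verdict came back.

**What I did:** I laid the cover on the grey sheet. With the spatula I moved the two green-dot panels into the green pass carrier and the two red-dot panels into the red reject tray. The spatula went back into its rest, and the cover back over the pins.

**Cover knocked:** Partway through, the cover was shifted about 24 mm on the sheet. I re-measured it and the pins before refitting it.

**Last checks:**
- **Cover:** the plate measured (608.4, 250.6) mm, against (608.7, 250.35) for the carrier. Yaw agreed to about 0.1°, and it went down over the pins with no contact force.
- **Green panels:** both were seen inside their nest lips just before the cover went on.
- **Red panels:** both measured within about 3 mm of their nest centres, including roughly 2 mm of known camera error.
- **Spatula:** the wrist camera put it within about 1.5 mm of its starting pose after release.

**Disagreements and limits:**
- **Carrier position:** two wrist views differed by 1.5 mm in y. I used the closer one.
- **Spatula angle:** the final top view read the handle about 2° further turned than before. That is well within tolerance, and the wrist view did not show it.
- **Picture limit:** the final fit of the cover was checked by measurement only, because I had reached the limit of 16 pictures.
- **Bystanders:** I did not measure the tape, pen pot or pliers again at the end. The arm never worked near them.

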